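# Find the high side of a lens cell with a dial indicator

### The job

Check the runout of the lens tube: lay it in the two steel V-blocks so that its wide, off-centre cell comes under the plunger of the raised dial indicator, let go of it, and only then slide the indicator carriage down on to its stop collar, so that the sprung plunger rides on the cell's rim. Turn the tube in the V-blocks until the needle stands at its highest reading, and let go, so that it rests with its high side under the plunger. Last, swing the hold-down arm over on to the tube to keep it there; leave the pen, the mirror mount and the caliper where they are.

Things in the scene. Friction and masses are not known exactly. Their poses are not given: they have to be found in the camera images.
- tube_middle (a point): black lens tube, loose, 0.42 kg: its balance point, on its axis. Own x axis runs to the cell; its roll about x shows how far it has been turned. Bare tube 40 mm in diameter, x -92 to +59 mm; cell: silver ring 58 mm in diameter, x +59 to +77 mm, centre 4 mm off the axis to a side that differs each time and this pose does not tell. Waits level in a grey cradle (notches at x +-39 mm), axis 60 mm above the table
- vee_centre (a point): where the tube's middle belongs on the fixed fixture, 75 mm above the table; x: along the tube axis to the indicator, y left, z up. Steel V-blocks (72 mm wide and high, 16 mm thick) at x +-40 mm. The plunger stands over x +68, at the start 75 to 81 mm above this point, the dial over it: bring the tube in from the side (-y, open), lifted 22 to 35 mm. A chamber 204 mm high stands 0.2 m to the left
- knob_grip (a point): centre of the upright black knob (22 mm in diameter, 29 mm high, top 14.5 mm above this point) on the indicator carriage; moves with it. The column (its top 254 mm above the table) stands 46 mm to the +y side, the dial 17 mm in front of it (-x), its top 21 mm below this point
- carriage (a joint): slide of the indicator carriage on its column, m: 0 at the top, 0.060 down on the stop collar, growing downwards. Stays where it is left; takes about 3 N to push down, by the knob from above for instance
- needle (a joint): needle of the dial (57 mm wide, facing the robot), rad, clockwise: 0 with the plunger free (points to 7 o'clock), 0.29 rad per mm that the plunger is pushed in (17 mm at most). With the carriage on its collar about 1.1 with the low side up, 2.28 half-way, 3.4 with the high side up; true only while the tube is let go, as a hand on the tube lifts it a little
- hold_down (a joint): hinge of the hold-down arm, rad: 0 leaning open 25 degrees to the left (starts here), 0.44 upright, about 2.0 lying with its rubber pad on the tube. Loose hinge: pushed past upright it falls on to the tube by its own weight
- hold_down_ball (a point): black ball (16 mm) at the end of the hold-down arm, 60 mm from the hinge. The hinge line runs along x at y +44, z +25 mm from vee_centre, on a post 108 mm high; the arm stands at x +40 mm, 12 mm wide along x and 9 mm thick
- plunger_tip (a point): lower tip of the sprung plunger (10 mm ball, about 2 N); z is its height. 25 mm above vee_centre on the cell's low side, nearly 33 mm on its high side
- marker_pen: white marker pen with a black cap, 132 mm, loose, in front of the monitor foot; origin under its middle. Leave alone
- mirror_mount: black mirror mount on a short post, 98 mm high, loose, left of the fixture; origin under its middle. Leave alone
- caliper: silver vernier caliper, 190 mm, loose, on the right; origin under its middle. Leave alone

How it is judged (in metres and radians):
On the way, in this order (a step that is already met when the one before it is completed fails the run):
1. the tube lies in both V-blocks, middle within 7 mm along and 3 mm across, and is let go, the indicator still up (x of tube_middle in the frame of vee_centre between -0.007 and 0.007 m and y of tube_middle in the frame of vee_centre between -0.003 and 0.003 m and z of tube_middle in the frame of vee_centre between -0.003 and 0.003 m and angle between the x axis of tube_middle and the x axis of vee_centre, either way round below 0.04 rad and contact force between the fingers and anything else below 0.3 N and value of joint carriage below 0.03 m), for 0.2 s.
2. the carriage is down on its collar (0.057 m or more) and the plunger rides on the cell (needle above 0.7) (x of tube_middle in the frame of vee_centre between -0.007 and 0.007 m and y of tube_middle in the frame of vee_centre between -0.003 and 0.003 m and z of tube_middle in the frame of vee_centre between -0.003 and 0.003 m and angle between the x axis of tube_middle and the x axis of vee_centre, either way round below 0.04 rad and value of joint carriage above 0.057 m and value of joint needle above 0.7 rad), for 0.2 s.
3. the tube has been turned to its high side (plunger tip 32.1 mm or more above vee_centre, within about 0.6 mm of its highest) and let go, the hold-down arm still open (x of tube_middle in the frame of vee_centre between -0.007 and 0.007 m and y of tube_middle in the frame of vee_centre between -0.003 and 0.003 m and z of tube_middle in the frame of vee_centre between -0.003 and 0.003 m and angle between the x axis of tube_middle and the x axis of vee_centre, either way round below 0.04 rad and value of joint carriage above 0.057 m and contact force between the fingers and anything else below 0.3 N and z of plunger_tip in the frame of vee_centre above 0.0321 m and value of joint hold_down below 0.6 rad), for 0.2 s.
At the end, for the whole second after the job is handed in: Tube in both V-blocks (middle within 7 mm along, 3 mm across), carriage on its collar (0.057 or more), plunger on the cell's high side (tip 32.1 mm or more above vee_centre: about 30 degrees either way), hold-down arm lying on the tube (joint above 1.85) and at rest (all of step 2 and z of plunger_tip in the frame of vee_centre above 0.0321 m and value of joint hold_down above 1.85 rad and velocity of joint hold_down below 0.05 rad/s); the robot touches nothing.
It fails at once if a bystander (marker pen, mirror mount or caliper) is moved by more than 25 mm (distance of any of marker_pen, mirror_mount, caliper from where it was at the start of the episode above 0.025 m).
It also fails if it takes over 72 s, if anything falls off the work surface, if the arm or the gripper's body presses on something with over 40 N, if the wrist force passes 120 N, or if a joint passes its speed limit or range.

### The arm

A 7-joint arm with a two-finger parallel gripper is mounted at the origin on a cart in front of the work surface, level with it; the furniture and walls round the work are solid. World frame = base frame: x ahead of the robot, y to its left, z up, the work surface at z = 0. Lengths are in m, angles in degrees, forces in N, time in s.
With the tool pointing down it reaches from about 0.425 to 0.875 m from the base axis. Payload 4.7 kg.
Tool frame: the origin (TCP) lies at the very end of the fingers, on their centre line; the grasp point (between the pads) lies 19 mm behind it; z points along the fingers, y is the line along which they close (so a half turn about z gives the same grasp; the last joint's range is limited). The gripper opens to 87 mm and grips with 3 to 60 N. Pads are 19 mm wide; open, the fingers measure 117 mm over their backs; the gripper's body (75 mm by 190 mm) begins 51 mm behind the grasp point.
Start: joints at [67.386, 18.392, -4.016, 83.108, 1.295, 78.541, -3.26], TCP at [0.258, -0.596, 0.223] pointing down, gripper open.
Joint ranges: [-163.93, 163.93], [-17.29, 119.83], [-79.2, 71.16], [3.27, 140.29], [-89.18, 269.18], [5.43, 117.66], [-154.24, 154.24]. Speed limits (degrees/s): [147.25, 147.25, 180, 180, 180, 180, 180].

### API

Orientations are given as [roll, pitch, yaw] about the fixed x, y, z axes, in that order (R = Rz(yaw) Ry(pitch) Rx(roll)).
In Python, from cell import telemetry, cams, env gives the robot as it stands.
- The arm moves only by the tool arm_command, never from a script. Its argument "series" is text: rows parted by semicolons, each of 5 numbers parted by spaces: the shift along the tool's x, y, z in mm, then the turn about the tool's z in rad, then the closure in counts, from 0 (fully open) to 255 (shut). A call has 1 to 20 rows; each row shifts and turns the commanded pose from where the row before left it, along the tool's axes as they then stand; what a row does not reach is not made up. A row lasts 1/12 s, in which the tool goes at most 41.7 mm and 7.16 degrees, less where a joint would pass 70% of its speed; a pose out of reach is approached as far as the arm can. A call is refused whole if a number of a shift passes 41.7 or a number of a turn 0.125, either way. A call with a gripper value outside its range is refused whole. The fingers move at their own pace and stop on an object; "squeeze" is the grip in N (left out, the last holds). Time passes only in rows, so rows that do not move let the fingers close. It gives the time, the measured TCP pose, the force, the opening and the grip force at its end, in the units of the state.
- telemetry.get_obs(): the state, without advancing time (a new reading comes with each control period).
- cams.read_camera(name): name is "scene" or "top" or "wrist"; returns the picture (384x512x3 uint8, blue, green, red); there is no depth.
- cams.calibration(name): a dict with "K" (3x3 intrinsics, pixels), "origin" and "rotation" of the camera in the world; the wrist camera has in their place "hand_eye" (4x4, takes a point from camera to tool coordinates, whose origin is the TCP and whose axes are the flange's). Camera axes: x right, y down, z forward; pixel columns grow to the right and rows downward; lengths in m; the calibration is good to about 2 mm. A picture is of the moment at which its call begins: read the wrist's pose just before it. calibration takes no time and is no camera call.
- env.sign_off(): hands the job in; it is judged then, once.
The state is a dict: "time_s": time; "qpos": joint angles; "joint_velocities": joint speeds; "effort": joint torques, N m; "tool_pos": TCP position; "tool_rot": TCP orientation; "force": force on the tool from outside, world axes, zero at the start; "wrist_torque": the same for the moment, N m; "grip_width": finger opening in m; "grasp_force": force on a finger pad.
Only numpy, scipy, OpenCV 4.12 (cv2) and the standard library are available. Lean on these libraries where they do the work, as an engineer would, in place of code of your own. Each camera call takes 0.05 s, during which the arm holds its last target. There are 200 camera calls.

## Working session

There is one attempt and no reset: what is moved stays moved. The work goes in short steps, Python scripts to look and compute and a tool call to move; the robot and the scene stay as the last step left them, time stands still between calls to the robot, and variables do not carry over. Pictures are saved under pics/ and viewed, at most 10 in all, crops included, and the job is handed in when it is done.

Besides the shell and the picture viewer there is one more tool, called after "Call:" as name(argument=value, ...) on one line, values as JSON. arm_command: Moves the arm, as the interface text tells. Its arguments: {"type":"object","properties":{"series":{"type":"string"},"squeeze":{"type":"number"}},"required":["series"]}

```bash
ls; mkdir -p pics; cat > h.py <<'E'
import numpy as np, cv2
from cell import telemetry, cams, env
from scipy.spatial.transform import Rotation as R
def ray(name,uv,c=None):
    c=c or cams.calibration(name); d=np.linalg.inv(c["K"])@[uv[0],uv[1],1.]
    return np.array(c["origin"]),np.array(c["rotation"])@d
def onz(name,uv,z,c=None):
    o,d=ray(name,uv,c); return o+d*(z-o[2])/d[2]
def proj(name,p,c=None):
    c=c or cams.calibration(name); q=np.array(c["K"])@(np.array(c["rotation"]).T@(np.array(p)-c["origin"])); return q[:2]/q[2]
def wcal():
    s=telemetry.get_obs(); c=cams.calibration("wrist"); H=np.array(c["hand_eye"])
    Rt=R.from_euler('xyz',s["tool_rot"],degrees=True).as_matrix()
    return dict(K=c["K"],origin=Rt@H[:3,3]+s["tool_pos"],rotation=Rt@H[:3,:3])
E
python3 - <<'E'
from h import *
print(telemetry.get_obs())
for n in("scene","top"):
    cv2.imwrite(f"pics/{n}0.png",cams.read_camera(n)); print(n,cams.calibration(n))
print(cams.calibration("wrist"))
E
```

```text
pics
{'time_s': 0.0, 'qpos': array([67.38400687, 18.44028778, -4.01664146, 83.17523714,  1.29873839,
       78.53807559, -3.26120025]), 'joint_velocities': array([-0.04406859, -0.0168032 , -0.0366468 , -0.07488183,  0.00357265,
        0.04815583, -0.00369082]), 'effort': array([ 5.78646541e-04, -4.91289067e+01, -4.03133305e-01, -3.12529743e+01,
       -6.38213125e-02,  4.34953964e-02,  1.57193399e-04]), 'tool_pos': array([ 0.25812353, -0.59596243,  0.2214448 ]), 'tool_rot': array([-1.79891853e+02,  8.91697015e-03,  2.34263581e+01]), 'force': array([ 0.36698716, -0.08632705,  0.59113657]), 'wrist_torque': array([-0.00338393, -0.00055375, -0.00325094]), 'grasp_force': 0.0, 'grip_width': 0.08716932788996302}
scene {'K': array([[367.94357065,   0.        , 261.92038707],
       [  0.        , 367.94357065, 192.35363807],
       [  0.        ,   0.        ,   1.        ]]), 'origin': array([0.10937059, 0.06860831, 0.81918631]), 'rotation': array([-137.39846545,    0.73950861, -132.52558828])}
top {'K': array([[365.17337931,   0.        , 261.06307919],
       [  0.        , 365.17337931, 192.22732789],
       [  0.        ,   0.        ,   1.        ]]), 'origin': array([ 0.42133792, -0.32985606,  1.0824838 ]), 'rotation': array([-173.07651979,    0.37409596,  -90.87239427])}
{'K': array([[278.38075972,   0.        , 255.24664052],
       [  0.        , 278.38075972, 190.16744339],
       [  0.        ,   0.        ,   1.        ]]), 'hand_eye': array([[ 3.37668503e-04, -9.68303840e-01, -2.49775019e-01,
         6.85603271e-02],
       [ 9.99999875e-01,  2.35021884e-04,  4.40780142e-04,
         4.69902582e-04],
       [-3.68106508e-04, -2.49775137e-01,  9.68303798e-01,
        -1.63277483e-01],
       [ 0.00000000e+00,  0.00000000e+00,  0.00000000e+00,
         1.00000000e+00]])}
```

```bash
sed -i 's/^def ray/def RM(c): r=np.array(c["rotation"]); return r if r.shape==(3,3) else R.from_euler("xyz",r,degrees=True).as_matrix()\ndef ray/; s/np.array(c\["rotation"\])@d/RM(c)@d/; s/np.array(c\["rotation"\]).T/RM(c).T/' h.py; cat h.py|head -12
```

```text
import numpy as np, cv2
from cell import telemetry, cams, env
from scipy.spatial.transform import Rotation as R
def RM(c): r=np.array(c["rotation"]); return r if r.shape==(3,3) else R.from_euler("xyz",r,degrees=True).as_matrix()
def ray(name,uv,c=None):
    c=c or cams.calibration(name); d=np.linalg.inv(c["K"])@[uv[0],uv[1],1.]
    return np.array(c["origin"]),RM(c)@d
def onz(name,uv,z,c=None):
    o,d=ray(name,uv,c); return o+d*(z-o[2])/d[2]
def proj(name,p,c=None):
    c=c or cams.calibration(name); q=np.array(c["K"])@(RM(c).T@(np.array(p)-c["origin"])); return q[:2]/q[2]
def wcal():
```

View pics/scene0.png

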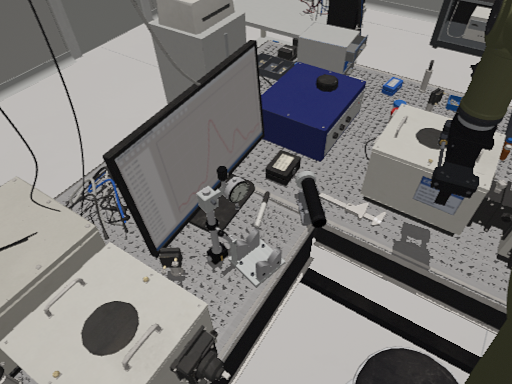

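View pics/top0.png

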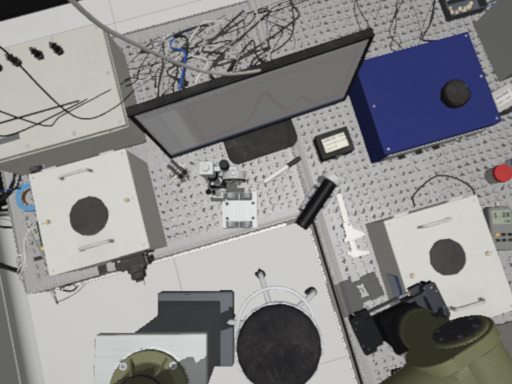

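```bash
python3 - <<'E'
from h import *
a=cv2.imread("pics/scene0.png")[150:290,180:340]; b=cv2.imread("pics/top0.png")[150:240,170:350]
a=cv2.resize(a,None,fx=4,fy=4,interpolation=3)[:,:]; b=cv2.resize(b,None,fx=4.4,fy=4.4,interpolation=3)
cv2.imwrite("pics/a.png",a);cv2.imwrite("pics/b.png",b); print(a.shape,b.shape)
E
```

```text
(560, 640, 3) (396, 792, 3)
```

View pics/a.png

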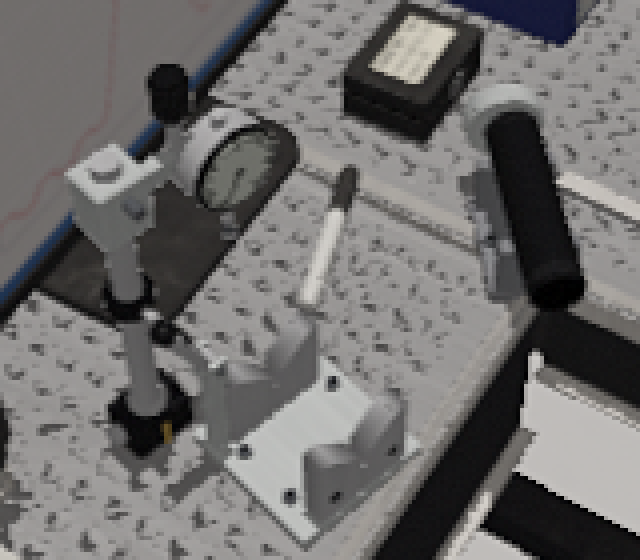

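View pics/b.png

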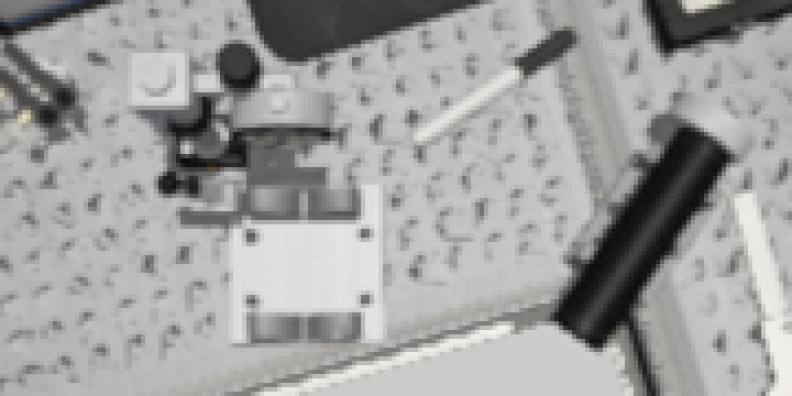

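```bash
python3 - <<'E'
from h import *
T=lambda u,v:(u/4.4+170-.5+.5/4.4,v/4.4+150-.5+.5/4.4)
S=lambda u,v:(u/4+180-.4,v/4+150-.4)
def p(l,x): print(l,np.round(np.array(x)*1000,1))
b1=onz("top",T(304,201),.072);b2=onz("top",T(304,327),.072)
p("back",b1);p("front",b2);d=b1-b2;p("len",np.linalg.norm(d));print("yaw",np.degrees(np.arctan2(d[1],d[0])))
p("mid",(b1+b2)/2)
sc=[onz("top",T(*q),.012) for q in((251,235),(365,233),(251,300),(365,299))]; p("screws",sc); p("mean",np.mean(sc,0))
sc=[onz("scene",S(*q),.012) for q in((244,451),(332,382),(290,496),(392,450))]; p("screws scene",sc);p("mean",np.mean(sc,0))
# knob top
p("knobtop@z.26",[onz("top",T(238,63),z) for z in(.25,.28)])
def tri(a,b):
    o1,d1=ray("top",a);o2,d2=ray("scene",b)
    A=np.c_[d1,-d2];t=np.linalg.lstsq(A,o2-o1,rcond=None)[0];x=o1+d1*t[0];y=o2+d2*t[1];return (x+y)/2,np.linalg.norm(x-y)
p("knob",tri(T(238,63),S(168,78))[0])
p("ball",tri(T(169,184),S(164,331))[0])
# tube
for n,(y0,y1,x0,x1) in dict(top=(165,235,285,345),scene=(165,235,290,335)).items():
    im=cv2.imread(f"pics/{n}0.png"); m=np.zeros(im.shape[:2],np.uint8); m[y0:y1,x0:x1]=(im[y0:y1,x0:x1].max(2)<45)
    k,l,st,ce=cv2.connectedComponentsWithStats(m); i=1+np.argmax(st[1:,4]); print(n,st[i],ce[i])
    pts=np.argwhere(l==i)[:,::-1].astype(np.float32); r=cv2.minAreaRect(pts); print(r)
    c=np.array(r[0]);bx=cv2.boxPoints(r); L=max(r[1]);
    e=[(bx[j]+bx[(j+1)%4])/2 for j in range(4)]; e=[x for x in e if abs(np.linalg.norm(x-c)-L/2)<1]
    q=[onz(n,x,.06) for x in e]; p("ends",q); dd=q[0]-q[1]; print(np.linalg.norm(dd),np.degrees(np.arctan2(dd[1],dd[0])))
E
```

```text
back [ 536.5 -262.7   72. ]
front [ 457.  -262.1   72. ]
len 79.5
yaw -0.4493508032824904
mid [ 496.8 -262.4   72. ]
screws [[ 521.  -223.1   12. ]
 [ 521.2 -299.4   12. ]
 [ 477.6 -222.9   12. ]
 [ 477.1 -298.8   12. ]]
mean [ 499.2 -261.    12. ]
screws scene [[ 522.6 -222.8   12. ]
 [ 523.2 -299.2   12. ]
 [ 478.6 -222.8   12. ]
 [ 459.1 -292.    12. ]]
mean [ 495.9 -259.2   12. ]
knobtop@z.26 [[ 590.  -240.3  250. ]
 [ 583.9 -243.5  280. ]]
knob [ 584.  -243.2  282.9]
ball [ 538.8 -189.2  154.6]
top [296 179  34  46 292] [312.45205479 200.92123288]
((312.21722412109375, 201.14810180664062), (5.783591270446777, 52.72832489013672), 34.2868766784668)
ends [[ 579.2 -512.4   60. ]
 [ 457.7 -425.    60. ]]
0.14968760465371958 -35.68797349495636
scene [301 178  34  57 805] [314.27701863 207.06583851]
((312.3870849609375, 208.7029266357422), (62.649192810058594, 22.43480682373047), 69.19320678710938)
ends [[ 590.1 -513.4   60. ]
 [ 410.  -403.6   60. ]]
0.2108634828443849 -31.35718287442431
```

```bash
python3 - <<'E'
from h import *
T=lambda u,v:(u/4.4+170-.4,v/4.4+150-.4)
S=lambda u,v:(u/4+180-.4,v/4+150-.4)
def p(l,x): print(l,np.round(np.array(x)*1000,1))
def tri(a,b):
    o1,d1=ray("top",a);o2,d2=ray("scene",b)
    A=np.c_[d1,-d2];t=np.linalg.lstsq(A,o2-o1,rcond=None)[0];x=o1+d1*t[0];y=o2+d2*t[1];return (x+y)/2,np.linalg.norm(x-y)
p("tube end",onz("top",T(578,330),.06));p("tube cell",onz("top",T(706,132),.06))
p("column top",onz("top",T(158,80),.254))
p("mon bl?",tri((165,152),(158,248))[0]);p("mon tl?",tri((133,107),(112,165))[0]);p("mon tr",tri((370,38),(256,45))[0])
p("mirror",onz("top",(178,170),.09));p("dial",onz("top",T(283,105),.24))
E
```

```text
tube end [ 452.9 -434.9   60. ]
tube cell [ 578.4 -520.8   60. ]
column top [ 580.9 -198.7  254. ]
mon bl? [650.2 -69.3  96.9]
mon tl? [694.9 -61.6 337.7]
mon tr [ 828.4 -559.7  362.9]
mirror [607.5 -96.7  90. ]
dial [ 569.  -263.1  240. ]
```

Call:
arm_command(series="0 0 -40 -0.12 0;0 0 -30 -0.12 0;0 0 0 -0.12 0;0 0 0 -0.12 0;0 0 0 -0.12 0;0 0 0 -0.12 0;0 0 0 -0.12 0;0 0 0 -0.12 0;0 0 0 -0.12 0;0 0 0 -0.12 0;0 0 0 -0.12 0;0 0 0 -0.12 0;0 0 0 -0.12 0;0 0 0 -0.12 0;0 0 0 -0.12 0;0 0 0 -0.12 0;0 0 0 -0.12 0;0 0 0 -0.12 0")

```text
time_s: 1.6
tool_pos: [0.2582, -0.5962, 0.2919]
tool_rot: [180.0, -0.1, 147.5]
force: [0.4, 0.6, -0.3]
grip_width: 0.087
grasp_force: 0.0
```

Call:
arm_command(series="-20.6 29.6 0 0 0;-20.6 29.6 0 0 0;-20.6 29.6 0 0 0;-20.6 29.6 0 0 0;-20.6 29.6 0 0 0;-20.6 29.6 0 0 0;-20.6 29.6 0 0 0;-20.6 29.6 0 0 0;0 0 20 0 0;0 0 20 0 0;0 0 0 0 0;0 0 0 0 0")

```text
time_s: 2.6
tool_pos: [0.5241, -0.4866, 0.2508]
tool_rot: [180.0, -0.2, 147.2]
force: [-1.6, -0.8, 1.1]
grip_width: 0.0871
grasp_force: 0.0
```

```bash
python3 - <<'E'
from h import *
import pickle
c=wcal(); im=cams.read_camera("wrist"); cv2.imwrite("pics/w1.png",im); pickle.dump(c,open("w1.pkl","wb"))
print(telemetry.get_obs()["tool_pos"],telemetry.get_obs()["tool_rot"])
E
```

```text
[ 0.52454381 -0.48727974  0.25255889] [-1.79984439e+02 -4.71486565e-02  1.47124718e+02]
```

View pics/w1.png

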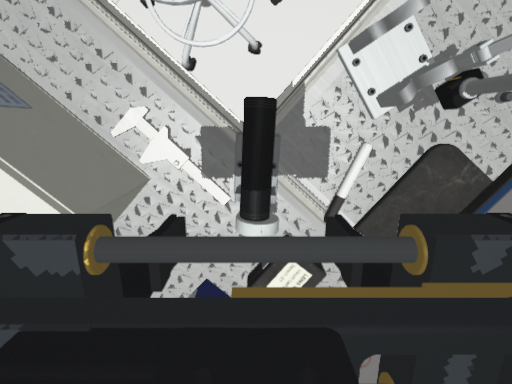

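```bash
python3 - <<'E'
from h import *
import pickle
c=pickle.load(open("w1.pkl","rb")); im=cv2.imread("pics/w1.png")
g=im.max(2)
for r in (97,99,101,105,115,130,150,170,190,205,212,216,219,222):
    row=g[r,225:295]; x=np.where(row<75)[0]+225
    print(r,x.min() if len(x) else 0,x.max() if len(x) else 0,g[r,258])
E
```

```text
97 246 266 22
99 244 275 31
101 244 284 34
105 244 275 34
115 244 275 29
130 243 274 31
150 242 273 29
170 241 272 25
190 239 271 30
205 240 270 41
212 240 269 39
216 240 269 41
219 244 266 38
222 0 0 104
```

```bash
python3 - <<'E'
from h import *
import pickle
c=pickle.load(open("w1.pkl","rb"))
A=onz("w",(260,105),.06,c);B=onz("w",(255,212),.06,c);d=(B-A)[:2];d/=np.linalg.norm(d);print("yaw",np.degrees(np.arctan2(d[1],d[0])))
e=onz("w",(260,96.8),.08,c);j=onz("w",(255,220),.08,c); print(e,j,np.linalg.norm(e-j))
for q,s in((e,-92),(j,59)):
    t=(q-A)[:2]@d; m=A[:2]+d*(t-s/1000); print("mid",m)
E
```

```text
yaw -35.37206961053221
[ 0.45020861 -0.43217148  0.08      ] [ 0.5724909  -0.51786387  0.08      ] 0.14931893429283224
mid [ 0.52564358 -0.48484106]
mid [ 0.52427055 -0.4838663 ]
```

Call:
arm_command(series="0 0 0 0.04 0;8 1.4 20 0 0;8.2 1.4 40 0 0;0 0 40 0 0;0 0 40 0 0;0 0 30 0 0;0 0 20 0 0;0 0 10 0 0;0 0 9 0 0;0 0 0 0 0;0 0 0 0 255;0 0 0 0 255;0 0 0 0 255;0 0 0 0 255;0 0 0 0 255;0 0 0 0 255;0 0 0 0 255;0 0 0 0 255;0 0 0 0 255", squeeze=25)

```text
time_s: 4.23
tool_pos: [0.5126, -0.4765, 0.0437]
tool_rot: [-179.9, 0.0, 144.8]
force: [-1.5, -3.4, 1.2]
grip_width: 0.0394
grasp_force: 25.0
```

Call:
arm_command(series="0 0 -10 0 255;0 0 -20 0 255;0 0 -13 0 255;0 0 0 -0.1 255;0 0 0 -0.1 255;0 0 0 -0.1 255;0 0 0 -0.1 255;0 0 0 -0.1 255;0 0 0 -0.107 255;10 20 0 0 255;10 30 0 0 255;9.6 26.5 0 0 255;0 0 0 0 255;0 0 0 0 255;0 0 0 0 255")

```text
time_s: 5.48
tool_pos: [0.4847, -0.399, 0.0873]
tool_rot: [-179.9, 0.0, 179.7]
force: [0.5, -0.8, -4.1]
grip_width: 0.0391
grasp_force: 25.0
```

```bash
python3 - <<'E'
from h import *
import pickle
c=wcal(); im=cams.read_camera("wrist"); cv2.imwrite("pics/w2.png",im); pickle.dump(c,open("w2.pkl","wb"))
s=telemetry.get_obs();print(s["tool_pos"],s["tool_rot"],s["grip_width"])
E
```

```text
[ 0.48458291 -0.39964371  0.08713682] [-1.79923824e+02  3.97241260e-02  1.79624628e+02] 0.03935791252962085
```

View pics/w2.png

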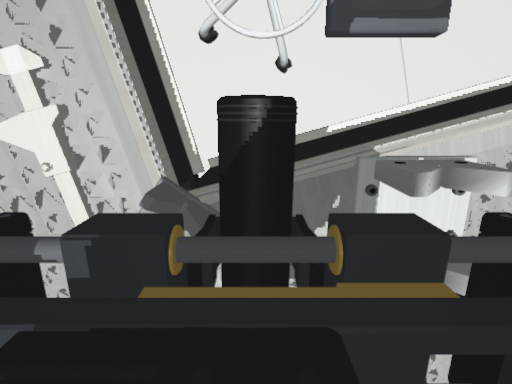

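```bash
python3 - <<'E'
from h import *
import pickle
c=pickle.load(open("w2.pkl","rb")); im=cv2.imread("pics/w2.png"); g=im.max(2)
print("col257",g[86:110,257]); 
for u in(385,395,480): print(u,g[155:205:1,u])
A=onz("w",(257,95.5),.104,c); print("tube end",A)
for uv in((390,163.5),(376,163)): print(onz("w",uv,.072,c))
cv2.imwrite("pics/w2c.png",cv2.resize(im[140:230,330:512],None,fx=4,fy=4,interpolation=cv2.INTER_CUBIC))
for r in(105,130,170,200):
    x=np.where(g[r,200:320]<75)[0]+200; print(r,x.min(),x.max())
E
```

```text
col257 [233 233 233 233 233 233 233 233 209  35  29  30  57  86  86  86  86  83
  88 109 104  93  85  83]
385 [183 131 113 122 117 104  99  99  99  98  97  97  97  95  96  96  95  95
  96  96  95  94  93  92  92  93  93  93 126 201 234 234 234 235 235 235
 235 234 234 235 235 235 235 235 235 235 236 236 236 236]
395 [176 107 115 125 121 105  84  25  67 101 101  99  96  97  96  97  95  95
  95  95  95  95  96  96  95  95  94  93  93  93  93  94  94 118 189 232
 234 233 233 233 233 233 232 232 233 232 232 232 231 231]
480 [190 191 191 190 182 177 184 177 154 100  99  98  97  97 118 149 146 147
 146 146 144 145 146 144 143 146 150 153 155 159 163 165 165 166 170 173
 176 180 184 184 171 145 132 148 186 186 186 185 185 184]
tube end [ 0.4063715  -0.39792833  0.104     ]
[ 0.44613389 -0.3120441   0.072     ]
[ 0.44576398 -0.32111171  0.072     ]
105 217 295
130 218 294
170 208 293
200 220 292
```

View pics/w2c.png

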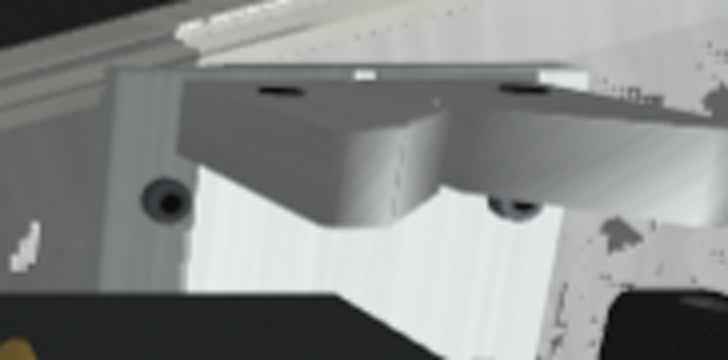

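```bash
python3 - <<'E'
from h import *
import pickle
c=pickle.load(open("w2.pkl","rb"))
for uv in((350,131),(322,226),(262,90)):
  for z in(.072,.012): print(uv,z,np.round(onz("w",(uv[0]/4+330-.4,uv[1]/4+140-.4),z,c)*1000,1))
E
```

```text
(350, 131) 0.072 [ 452.  -293.7   72. ]
(350, 131) 0.012 [ 463.7 -258.5   12. ]
(322, 226) 0.072 [ 468.1 -296.1   72. ]
(322, 226) 0.012 [ 485.1 -261.7   12. ]
(262, 90) 0.072 [ 445.2 -308.9   72. ]
(262, 90) 0.012 [ 454.6 -278.7   12. ]
```

Call:
arm_command(series="-1.5 20 0 0 255;0 30 0 0 255;0 30 0 0 255;0 30 0 0 255;0 18.6 0 0 255;0 10 0 0 255;0 0 0 0 255;0 0 0 0 255;0 0 8 0 255;0 0 8 0 255;0 0 6 0 255;0 0 2 0 255;0 0 2 0 255;0 0 0 0 255;0 0 0 0 255")

```text
time_s: 6.78
tool_pos: [0.4868, -0.26, 0.0605]
tool_rot: [-180.0, 0.0, 179.7]
force: [0.6, 0.5, -4.0]
grip_width: 0.0393
grasp_force: 25.0
```

Call:
arm_command(series="0 0 1 0 255;0 0 1 0 255;0 0 0 0 255;0 0 0 0 255")

```text
time_s: 7.12
tool_pos: [0.4871, -0.2601, 0.0592]
tool_rot: [-179.9, 0.0, 179.7]
force: [-0.8, 0.1, -0.6]
grip_width: 0.0395
grasp_force: 25.0
```

Call:
arm_command(series="0 0 0 0 0;0 0 0 0 0;0 0 0 0 0;0 0 0 0 0;0 0 0 0 0;0 0 0 0 0;0 0 0 0 0;0 0 0 0 0;0 0 -20 0 0;0 0 -40 0 0;0 0 -40 0 0;0 0 -40 0 0;0 0 -40 0 0;0 0 -30 0 0;0 0 0 0 0;0 0 0 0 0")

```text
time_s: 8.45
tool_pos: [0.4878, -0.2603, 0.2706]
tool_rot: [-179.8, 0.2, 179.7]
force: [-0.1, 0.3, 0.3]
grip_width: 0.087
grasp_force: 0.0
```

```bash
python3 - <<'E'
from h import *
import pickle
c=wcal(); im=cams.read_camera("wrist"); t=cams.read_camera("top"); s=cams.read_camera("scene"); cv2.imwrite("pics/t3.png",t); cv2.imwrite("pics/w3.png",im); pickle.dump(c,open("w3.pkl","wb"));cv2.imwrite("pics/s3.png",s)
o=telemetry.get_obs();print(o["tool_pos"],o["tool_rot"],o["force"])
a=cv2.resize(s[160:260,190:290],None,fx=4,fy=4,interpolation=2); b=im[:300,80:480]
cv2.imwrite("pics/m3.png",np.hstack([a,cv2.copyMakeBorder(b,0,100,0,0,cv2.BORDER_CONSTANT)]))
E
```

```text
[ 0.48581223 -0.25960656  0.26681608] [ 1.79920136e+02 -1.42848656e-01  1.79667947e+02] [-0.59395451 -0.60677248 -0.75019714]
```

View pics/m3.png

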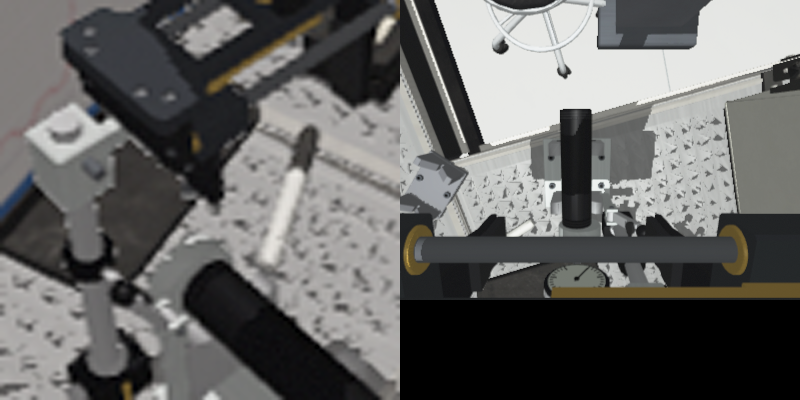

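```bash
python3 - <<'E'
from h import *
import pickle
c=pickle.load(open("w3.pkl","rb")); im=cv2.imread("pics/w3.png"); g=im.max(2)
print(g[100:118,256]); print(g[215:235,256])
for r in(120,200): 
    x=np.where(g[r,225:290]<75)[0]+225; print(r,x.min(),x.max())
cv2.imwrite("pics/w3c.png",cv2.resize(im[100:290,190:330],None,fx=4,fy=3.1,interpolation=2))
print("end",onz("w",(256,108.5),.095,c),"junction",onz("w",(256,226),.095,c))
E
```

```text
[233 233 233 233 233 233 233 233 209  51  78  90  94  89  91  96  85  86]
[ 48  48  47  47  47  41  25  27  29  24  29  27  24  45  83 107 110 120
 127 126]
120 240 271
200 242 271
end [ 0.41006206 -0.25971953  0.095     ] junction [ 0.55686299 -0.26041532  0.095     ]
```

View pics/w3c.png

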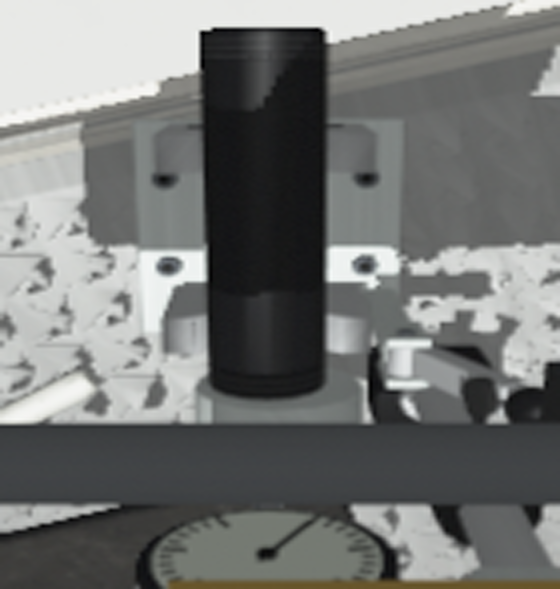

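```bash
python3 - <<'E'
from h import *
import pickle
c=pickle.load(open("w3.pkl","rb"))
for r,z,s in((127,.072,-48),(352,.072,48),(315,.072,32)):
    print(onz("w",(256,100+r/3.1-.3),z,c)[0]-s/1000)
print("tube",onz("w",(256,108.5),.095,c)[0]+.092,onz("w",(256,228.5),.095,c)[0]-.059)
for col,z in((153,.072),(376,.072),(202,.075),(326,.075)): print(onz("w",(190+col/4,141),z,c)[1])
E
```

```text
0.49701715045830286
0.4994343203409282
0.4983167780110962
tube 0.5020620600160471 0.5013523124404868
-0.2955445896271898
-0.22398429370192285
-0.27964606631082406
-0.24018465724743493
```

Call:
arm_command(series="0 0 40 0 0;0 0 40 0 0;0 0 40 0 0;0 0 40 0 0;0 0 30 0 0;0 0 14 0 0;0 0 3.5 0 0;0 0 0 0 255;0 0 0 0 255;0 0 0 0 255;0 0 0 0 255;0 0 0 0 255;0 0 0 0 255;0 0 0 0 255;0 0 0 0 255;0 0 -1 0 255;1 0 0 0 255;1 0 0 0 255;1 0 0 0 255;0 0 0 0 255")

```text
time_s: 10.27
tool_pos: [0.4831, -0.2599, 0.0617]
tool_rot: [180.0, -0.1, 179.7]
force: [0.3, -1.1, -4.2]
grip_width: 0.0391
grasp_force: 25.0
```

Call:
arm_command(series="0 0 1 0 255;0 0 0 0 255;0 0 0 0 0;0 0 0 0 0;0 0 0 0 0;0 0 0 0 0;0 0 0 0 0;0 0 0 0 0;0 0 0 0 0;0 0 -20 0 0;0 0 -40 0 0;0 0 -40 0 0;0 0 -40 0 0;0 0 -40 0 0;0 0 -40 0 0;0 0 -25 0 0;0 0 0 0 0;0 0 0 0 0")

```text
time_s: 11.77
tool_pos: [0.4845, -0.2601, 0.3076]
tool_rot: [-179.9, 0.2, 179.7]
force: [0.3, 0.1, -1.2]
grip_width: 0.0869
grasp_force: 0.0
```

```bash
python3 - <<'E'
from h import *
import pickle
c=wcal(); im=cams.read_camera("wrist"); cv2.imwrite("pics/w4.png",im); pickle.dump(c,open("w4.pkl","wb"))
o=telemetry.get_obs();print(o["time_s"],o["tool_pos"],o["tool_rot"],o["force"])
g=im.max(2).astype(int)
d=np.abs(np.diff(g[95:245,250:262].mean(1))); print([(i+95.5,int(v)) for i,v in enumerate(d) if v>15])
k=np.where(d[:30]>60)[0][0]+95.9
print(k,onz("w",(256,k),.095,c)[0]+.092)
for cc in(235,277): 
    d=np.diff(g[130:225,cc-3:cc+4].mean(1)); print(cc,[(i+130.5,int(v)) for i,v in enumerate(d) if abs(v)>15])
E
```

```text
11.8167 [ 0.48362774 -0.25981587  0.30579005] [-1.79983409e+02 -1.78162413e-03  1.79671056e+02] [-0.57508863  0.74176674 -0.53967381]
[(108.5, 24), (109.5, 164), (213.5, 15), (217.5, 32), (218.5, 37), (235.5, 46), (236.5, 77)]
109.9 0.49933560192741056
235 [(130.5, -26), (158.5, 18), (174.5, 52), (175.5, 53), (179.5, -61), (180.5, -15), (181.5, -19), (183.5, 32), (184.5, 46), (185.5, 23), (187.5, -46), (188.5, -24), (197.5, 16), (207.5, 20), (208.5, 15)]
277 [(154.5, -18), (157.5, 19), (158.5, 19), (173.5, 63), (174.5, 46), (178.5, -25), (179.5, -46), (181.5, -18), (183.5, 33), (184.5, 44), (186.5, -54), (187.5, -42), (188.5, -18), (196.5, 16), (197.5, 16), (206.5, -18), (207.5, -30)]
```

Call:
arm_command(series="0 0 -10 0 255;-30 4 0 0 255;-40 6 0 0 255;-30.5 5 0 0 255;0 0 0 0 255;0 0 0 0 255;0 0 0 0 255;0 0 0 0 255;0 0 0 0 255;0 0 10 0 255;0 0 10 0 255;0 0 5 0 255;0 0 4 0 255;0 0 0 0 255")

```text
time_s: 12.98
tool_pos: [0.5837, -0.2454, 0.286]
tool_rot: [180.0, -0.1, 179.7]
force: [0.0, 0.8, 0.3]
grip_width: 0.0038
grasp_force: 0.0
```

Call:
arm_command(series="0 0 4 0 255;0 0 4 0 255;0 0 4 0 255;0 0 4 0 255;0 0 4 0 255;0 0 4 0 255;0 0 4 0 255;0 0 4 0 255")

```text
time_s: 13.65
tool_pos: [0.5846, -0.2455, 0.2548]
tool_rot: [-180.0, 0.0, 179.7]
force: [0.2, -0.1, 4.1]
grip_width: 0.0004
grasp_force: 2.2
```

Pushing; continue to the collar.

Call:
arm_command(series="0 0 4 0 255;0 0 4 0 255;0 0 4 0 255;0 0 4 0 255;0 0 4 0 255;0 0 4 0 255;0 0 4 0 255;0 0 3 0 255;0 0 0 0 255;0 0 0 0 255")

```text
time_s: 14.48
tool_pos: [0.5848, -0.2455, 0.2293]
tool_rot: [-179.8, 0.2, 179.7]
force: [-6.6, 2.6, 24.8]
grip_width: 0.0006
grasp_force: 12.6
```

Call:
arm_command(series="0 0 -20 0 255;0 0 -30 0 255;30 0 -30 0 255;40 0 0 0 255;30 -15 0 0 255;0 0 0 0 255;0 0 0 0 255;0 0 0 0 255")

```text
time_s: 15.15
tool_pos: [0.4842, -0.2599, 0.3026]
tool_rot: [179.9, -0.1, 179.6]
force: [0.5, -0.8, -0.5]
grip_width: 0.0008
grasp_force: 0.0
```

```bash
python3 - <<'E'
from h import *
import pickle
c=wcal(); im=cams.read_camera("wrist"); s=cams.read_camera("scene"); cv2.imwrite("pics/w5.png",im); pickle.dump(c,open("w5.pkl","wb"));cv2.imwrite("pics/s5.png",s)
o=telemetry.get_obs();print(o["time_s"],o["tool_pos"],o["tool_rot"])
a=cv2.resize(s[160:260,190:290],None,fx=4,fy=4,interpolation=2); b=cv2.resize(im[170:300,190:330],(400,400))
cv2.imwrite("pics/m5.png",np.hstack([a,b]))
E
```

```text
15.25 [ 0.48525875 -0.25900123  0.30268174] [ 1.79910057e+02 -4.35408011e-02  1.79756543e+02]
```

View pics/m5.png

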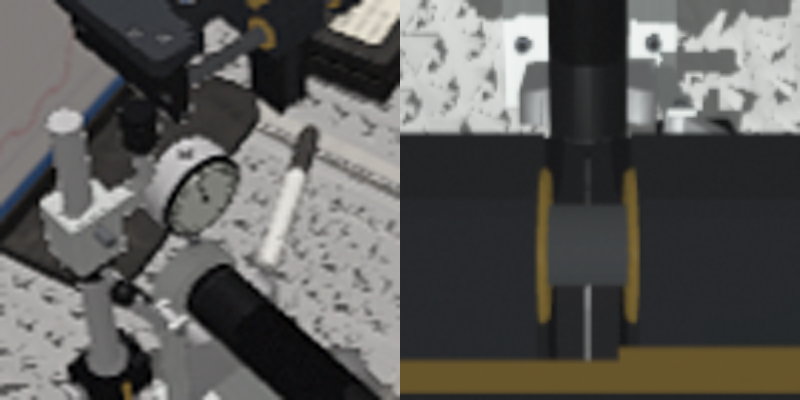

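Call:
arm_command(series="-30 0 -10 0 255;-35 -1 -10 0 255;0 0 0 0 255;0 0 0 0 255")

```text
time_s: 15.58
tool_pos: [0.5519, -0.2595, 0.3218]
tool_rot: [179.8, -0.0, 179.9]
force: [-0.6, -0.9, -0.9]
grip_width: 0.0003
grasp_force: 0.0
```

```bash
cat > dial.py <<'E'
from h import *
import pickle
c0=pickle.load(open("w3.pkl","rb")); o,d=ray("w",(256.7,278.4),c0); fwd=RM(c0)[:,2]
P=o+d*.248/(d@fwd)/1  # hub, raised
def dial():
    c=wcal(); im=cams.read_camera("wrist"); return c,im
E
python3 - <<'E'
from dial import *
print("hub raised",P)
c,im=dial(); cv2.imwrite("pics/w6.png",im); pickle.dump(c,open("w6.pkl","wb"))
print(telemetry.get_obs()["tool_pos"]); h=P-[0,0,.06]
print("expected hub px",proj("w",h,c), "L/R",proj("w",h+[0,.0285,0],c),proj("w",h-[0,.0285,0],c),proj("w",h+[0,0,.0285],c),proj("w",h-[0,0,.0285],c))
g=im.max(2)
u,v=proj("w",h,c).astype(int)
for r in range(v-22,v+24,2): print(r,' '.join('%3d'%x for x in g[r,u-44:u+45:3]))
E
```

```text
hub raised [ 0.55882406 -0.25975871  0.21367641]
[ 0.55068985 -0.25992577  0.32213215]
expected hub px [254.64622747 181.19392498] L/R [278.01227438 181.14463603] [231.26614376 181.24324353] [254.69531638 186.74311328] [254.604521   176.47927464]
159 219 220 175 103 106 112 131  97 107 112  99  22  23  24  26  24  25  22  23  46 114 113 103 116 106 121 103 104 105 106
161 220 217 186 102 103 110 131  96 104 113 102  23  23  24  26  26  24  22  23  45 116 111 100 127 106 121 104 104 104 105
163 222 223 201 103 104 105 103 103 103 103  91  23  23  23  26  26  24  24  25  43 101 103 101 102 105 121 104 104 104 101
165 221 219 190 104 103 102 104 105 104 104  91  24  30  28  29  29  28  30  28  45 101 106 105 105 114 117 115 109 103 104
167 206 218 202 104 102 103 104 104 105 106  94  27  24  26  28  29  27  27  28  48 105 107 104  93 110 116 117 116  91  89
169 162 204 200 103 101 100 104 103 105 104 102  33  24  23  25  24  24  23  26  75 106 106 105  21  22  23  23  74  26  22
171 103 158 213 103 103 104 105 175 209 195 111 110  92  75  73  71  74  83 102 108 110 110 106  22  23  24  
[... 1298 characters left out ...]
 115 115 117 119 119 116 120 118 116 114 114 109 103 216 213 209 125 108 102 107
195 208 206 201 144 215 212 210 115 107 113 116 116 115 118 104 107 116 117 115 116 113 109 102 216 213 200 103  93 101 105
197 210 206 198 102 216 212 186 138 107 114 115 118 118 116 120 121 107 116 117 115 112 107 103 187 213 211 127 105 101 106
199 209 205 206 144 210 209 216 164 107 113 116 117 119 119 122 122 118 118 117 115 113 107 104 143 179 186 178 109 100 112
201 208 201 172 200 214 182 210 209 111 110 117 117 118 120 120 121 118 118 116 114 110 107 104 106 106 106 106 105 103 114
203 206 201 213 196 216 214 205 209 199 134 117 118 118 118 117 118 118 117 115 114 107 113 122 122 122 122 122 122 118 114
```

Call:
arm_command(series="0 0 35 0 255;0 0 30 0 255;0 0 15 0 255;0 0 0 0 255;0 0 0 0 255")

```text
time_s: 16.05
tool_pos: [0.5487, -0.2613, 0.2433]
tool_rot: [-180.0, -0.1, 179.7]
force: [0.1, 1.1, 1.3]
grip_width: 0.0004
grasp_force: 0.0
```

```bash
cat >> dial.py <<'E'
def unwarp(c,im,h,n=120,s=.0005):
    # rays on to the dial plane x=h[0]: frontal picture, left in picture = +y (seen by robot), up = +z
    yy,zz=np.meshgrid(-(np.arange(n)-n/2)*s,-(np.arange(n)-n/2)*s)
    q=np.array([proj("w",h+[0,a,b],c) for a,b in zip(yy.ravel(),zz.ravel())],np.float32).reshape(n,n,2)
    return cv2.remap(im,q[...,0],q[...,1],cv2.INTER_LINEAR)
E
python3 - <<'E'
from dial import *
c,im=dial(); cv2.imwrite("pics/w7.png",im); pickle.dump(c,open("w7.pkl","wb"))
print(telemetry.get_obs()["tool_pos"]); h=P-[0,0,.06]; print(proj("w",h,c))
f=unwarp(c,im,h).max(2); cv2.imwrite("pics/f7.png",f)
for r in range(6,116,3): print('%3d'%r,''.join('#' if x<50 else '+' if x<85 else '.' if x<150 else ' ' for x in f[r,6:116]))
E
```

```text
[ 0.54970442 -0.26141159  0.24467582]
[257.16567957 202.60707265]
  6   ......+++##########################################################################################+++..... 
  9   .....+++#######################################+++++++++++++++++####################################+++.... 
 12   ...+++###############################+++++++++++++++++++++++++++++++++################################++... 
 15   ..++##########################+++++.....................................+++++++########################++...
 18  ..++#####################+++++++..............................................++++++######################+..
 21  .++###################+++...........................................................++++###################+.
 24 ..+################++++........................+......++...............................+++++#################+
 27 .+###############+++..........................+++.....+++.............++....................+++##############+
 30 +############++++.............................+++.....++......................................+++#############
[... 2508 characters left out ...]
......++++.......     
 99 +........+++++++.+++........................................................................++++++....        
102 ............++...+++.......................................................................+++++....          
105 .................+++....++.......++.........................................++..............+++....           
108 ........................++......+++.........................................++++..................            
111 ...............................+++..........................................++++..................            
114 ..............................+++.............................................++..................
```

Call:
arm_command(series="30 6 0 0 255;34.5 6 0 0 255;0 0 40 0 255;0 0 40 0 255;0 0 40 0 255;0 0 18 0 255;0 0 5 0 255;0 0 0 0 255;0 0 0 0 255")

```text
time_s: 16.85
tool_pos: [0.4871, -0.2496, 0.1029]
tool_rot: [-179.9, 0.2, 179.7]
force: [0.6, 0.2, 0.9]
grip_width: 0.0006
grasp_force: 0.0
```

Call:
arm_command(series="0 0 4 0 255;0 0 3 0 255;0 0 2 0 255;0 0 0 0 255;0 0 0 0 255")

```text
time_s: 17.27
tool_pos: [0.4868, -0.2497, 0.0941]
tool_rot: [-179.9, 0.2, 179.7]
force: [-2.4, 1.2, 11.3]
grip_width: 0.0006
grasp_force: 5.1
```

Call:
arm_command(series="0 -2 0 0 255;0 -2 0 0 255;0 -2 0 0 255;0 -2 0 0 255;0 -2 0 0 255")

```text
time_s: 17.68
tool_pos: [0.4869, -0.2511, 0.0943]
tool_rot: [179.5, -0.0, 179.9]
force: [-6.4, 20.5, 23.7]
grip_width: 0.0006
grasp_force: 13.7
```

Call:
arm_command(series="0 0 -4 0 255;0 0 -6 0 255;0 0 0 0 255;0 0 0 0 255")

```text
time_s: 18.02
tool_pos: [0.4854, -0.2598, 0.102]
tool_rot: [-179.9, 0.0, 179.6]
force: [0.2, -0.1, 0.2]
grip_width: 0.0004
grasp_force: 0.0
```

Call:
arm_command(series="0 0 5 0 255;0 0 2 0 255;0 0 0.5 0 255;0 0 0 0 255;0 0 0 0 255")

```text
time_s: 18.43
tool_pos: [0.4852, -0.2597, 0.0951]
tool_rot: [-179.9, -0.0, 179.6]
force: [-3.2, 0.7, 11.2]
grip_width: 0.0005
grasp_force: 5.7
```

Call:
arm_command(series="0 -1 0 0 255;0 -1 0 0 255;0 -1 0 0 255;0 -1 0 0 255;0 0 0 0 255;0 0 0 0 255")

```text
time_s: 18.93
tool_pos: [0.4853, -0.26, 0.0951]
tool_rot: [179.8, -0.1, 179.7]
force: [-4.7, 7.4, 14.9]
grip_width: 0.0004
grasp_force: 7.6
```

Call:
arm_command(series="0 -1 0 0 255;0 -1 0 0 255;0 -1 0 0 255;0 -1 0 0 255;0 -1 0 0 255;0 -1 0 0 255")

```text
time_s: 19.43
tool_pos: [0.4855, -0.2624, 0.0958]
tool_rot: [179.5, -0.2, 179.8]
force: [-7.8, 16.1, 24.5]
grip_width: 0.0004
grasp_force: 12.1
```

Call:
arm_command(series="0 0 -4 0 255;0 6 -40 0 120;0 0 -40 0 120;0 0 -40 0 120;-30 0 -25 0 120;-32 0 0 0 120;0 0 0 0 120;0 0 0 0 120")

```text
time_s: 20.1
tool_pos: [0.548, -0.2629, 0.2416]
tool_rot: [179.9, -0.1, 179.7]
force: [-1.0, -0.7, 0.2]
grip_width: 0.039
grasp_force: 0.0
```

```bash
cat >> dial.py <<'E'
def read(tag,show=False):
    c,im=dial(); cv2.imwrite(f"pics/w{tag}.png",im)
    f=unwarp(c,im,P-[0,0,.067]).max(2)  # hub near the middle
    if show:
        for r in range(0,120,4): print('%3d'%r,''.join('#' if x<50 else '+' if x<85 else '.' if x<150 else ' ' for x in f[r,::2]))
    m=(f<55).astype(np.uint8); m[:45]=0;m[75:]=0;m[:,:45]=0;m[:,75:]=0
    M=cv2.moments(m); cx,cy=M["m10"]/max(M["m00"],1),M["m01"]/max(M["m00"],1)
    a=np.radians(np.arange(-180,180,2.)); sc=[]
    for t in a:
        r=np.arange(14,38); sc.append(cv2.remap(f,(cx+r*np.sin(t)).astype(np.float32)[None],(cy-1.15*r*np.cos(t)).astype(np.float32)[None],1).mean())
    k=int(np.argmin(sc)); n=a[k]+np.radians(150); n%=2*np.pi
    o=telemetry.get_obs(); print(tag,"t",o["time_s"],"hub",cx,cy,"needle",round(n,2),"contrast",round(min(sc)),round(np.median(sc)),o["tool_pos"])
    return n
E
python3 -c "
from dial import *
read(8,True)"
```

```text
0     ..+#################+++++++++++++##################+..  
  4     .+#############+++...................++#############+.  
  8     .##########++...........................+++##########+  
 12    .+########++...............+................++#########. 
 16    .#######++.............+...+.......+..........+########. 
 20   .#######+...............++..+....................+######+ 
 24   .#####+......+...........+..................+.....++#####.
 28  .+####+....++++...........++................+++++....+####.
 32 .+####+....+++++...........+#................+++.++....####.
 36 +#####......................#.....................++...+###+
 40 #####+...+..................++.....................++...+##+
 44 #####...++..................++......................++..+###
 48 ####+..+++...................++.....................++..+###
 52 ####+..++....................++......................++..###
 56 ####+.+++....................##+.....................++..+##
 60 ####+.+++....................###+...................++++.+#+
 64 +###+.+++++.................+####..................+++++.+
[... 262 characters left out ...]

 84 +###++++++........................................+++...    
 88 ####...+++......................................++++...     
 92 ####....+++++...................................+++..       
 96 ###+...............+.....................+....+..+...       
100 ###+...........+..++.....................+++.++.....        
104 ###.......................................+..........       
108 ###..................................................       
112 ##+..................................................       
116 ##+..................................................       
8 t 20.15 hub 60.18181818181818 62.4040404040404 needle 2.44 contrast 58 120 [ 0.54677362 -0.26324595  0.24142649]
```

Call:
arm_command(series="30 2 0 0 105;32 1 0 0 105;0 0 0 0 105;0 0 30 0 105;0 0 0 0 105;0 0 0 0 105;0 0 0 0 105")

```text
time_s: 20.73
tool_pos: [0.4851, -0.2601, 0.2135]
tool_rot: [-180.0, -0.0, 179.6]
force: [-0.3, 0.2, -0.2]
grip_width: 0.0514
grasp_force: 0.0
```

Call:
arm_command(series="0 0 40 0 118;0 0 40 0 118;0 0 40 0 118;0 0 30 0 118;0 0 11.5 0 118;0 0 0 0 118;0 0 0 0 118")

```text
time_s: 21.32
tool_pos: [0.4865, -0.2602, 0.0528]
tool_rot: [-180.0, 0.1, 179.7]
force: [-0.9, -0.1, 0.5]
grip_width: 0.0466
grasp_force: 0.0
```

Call:
arm_command(series="0 -2.5 0 0 118;0 -1.5 0 0 118;0 -0.5 0 0 118;0 0 0 0 118")

```text
time_s: 21.65
tool_pos: [0.4869, -0.2637, 0.0532]
tool_rot: [-180.0, 0.2, 179.7]
force: [1.0, 4.3, 2.5]
grip_width: 0.0468
grasp_force: 2.2
```

Call:
arm_command(series="0 -1.4 -2 0 118;0 -1.2 -2.3 0 118;0 -1 -2.3 0 118;0 -1 -2.3 0 118;0 -1 -2.3 0 118;0 -1 -2.5 0 118;0 0 0 0 118")

```text
time_s: 22.23
tool_pos: [0.4844, -0.2717, 0.0656]
tool_rot: [-180.0, -0.1, 179.6]
force: [-2.5, 3.7, 0.6]
grip_width: 0.0469
grasp_force: 1.9
```

Call:
arm_command(series="0 0 0 0 150;0 1 0 0 180;0 1 0 0 255;0 1 0 0 255;0 0 0 0 255;0 0 0 0 255", squeeze=20)

```text
time_s: 22.73
tool_pos: [0.4844, -0.2688, 0.065]
tool_rot: [-180.0, -0.1, 179.6]
force: [-4.1, 0.6, -1.5]
grip_width: 0.0413
grasp_force: 19.0
```

Call:
arm_command(series="0 3 0 0 255;0 3 0 0 255;0 2.8 0 0 255;0 0 2 0 255;0 0 2 0 255;0 0 0 0 255;0 0 0 0 255")

```text
time_s: 23.32
tool_pos: [0.4857, -0.2602, 0.0615]
tool_rot: [-179.9, 0.1, 179.6]
force: [0.1, -4.6, -1.8]
grip_width: 0.0394
grasp_force: 19.8
```

Call:
arm_command(series="0 0 1.5 0 255;0 0 1.5 0 255;0 0 0 0 255;0 0 0 0 255")

```text
time_s: 23.65
tool_pos: [0.4855, -0.2595, 0.0583]
tool_rot: [-180.0, 0.0, 179.7]
force: [-2.3, -4.2, -0.3]
grip_width: 0.0393
grasp_force: 20.0
```

Call:
arm_command(series="0 -0.5 1 0 255;0 0 1 0 255;0 0 0 0 118;0 0 0 0 118;0 0 0 0 118;0 0 0 0 118;0 0 0 0 118")

```text
time_s: 24.23
tool_pos: [0.4855, -0.259, 0.0561]
tool_rot: [180.0, 0.0, 179.7]
force: [-0.7, -0.1, 0.2]
grip_width: 0.0462
grasp_force: 0.0
```

Call:
arm_command(series="0 -1 -40 0 118;0 0 -40 0 118;0 0 -40 0 118;0 0 -40 0 118;-30 0 -26 0 118;-33 -1 0 0 118;0 0 0 0 118;0 0 0 0 118")

```text
time_s: 24.9
tool_pos: [0.5495, -0.2609, 0.2415]
tool_rot: [179.9, 0.0, 179.8]
force: [-0.9, 0.5, -0.1]
grip_width: 0.0468
grasp_force: 0.0
```

```bash
python3 -c "
from dial import *
read(9)"
```

```text
9 t 24.95 hub 60.83018867924528 62.4811320754717 needle 2.62 contrast 53 121 [ 0.54822278 -0.26130373  0.24132701]
```

Call:
arm_command(series="30 1 0 0 118;33 0.5 20 0 118;0 0 40 0 118;0 0 40 0 118;0 0 40 0 118;0 0 38 0 118;0 0 15 0 118;0 0 0 0 118;0 -2.5 0 0 118;0 -2 0 0 118;0 0 0 0 118")

```text
time_s: 25.87
tool_pos: [0.4853, -0.2645, 0.0506]
tool_rot: [-180.0, 0.0, 179.7]
force: [-2.5, 2.5, -0.7]
grip_width: 0.0468
grasp_force: 1.6
```

Call:
arm_command(series="0 -0.5 -2.5 0 118;0 -0.5 -2.5 0 118;0 -0.5 -2.5 0 118;0 -0.5 -2.5 0 118;0 -0.5 -2.5 0 118;0 -0.5 -2.5 0 118;0 -0.5 -2.5 0 118;0 -0.5 -2.5 0 118;0 0 0 0 118")

```text
time_s: 26.62
tool_pos: [0.4853, -0.2689, 0.0698]
tool_rot: [-180.0, 0.0, 179.7]
force: [-1.4, 4.4, 0.7]
grip_width: 0.0468
grasp_force: 1.9
```

Call:
arm_command(series="0 0.8 0 0 150;0 1.3 0 0 180;0 1.3 0 0 255;0 0 0 0 255;0 0 0 0 255;0 3 0 0 255;0 2.5 1.5 0 255;0 0 2 0 255;0 0 1.5 0 255;0 0 0 0 255;0 0 0 0 255")

```text
time_s: 27.53
tool_pos: [0.4849, -0.2602, 0.064]
tool_rot: [-180.0, -0.0, 179.6]
force: [-2.3, -2.5, -1.3]
grip_width: 0.0396
grasp_force: 19.9
```

Call:
arm_command(series="0 0 1 0 255;0 0 0 0 118;0 0 0 0 118;0 0 0 0 118;0 0 0 0 118;0 0 -40 0 118;0 0 -40 0 118;0 0 -40 0 118;0 0 -40 0 118;-30 0 -18 0 118;-33 -1 0 0 118;0 0 0 0 118;0 0 0 0 118")

```text
time_s: 28.62
tool_pos: [0.5496, -0.2599, 0.2405]
tool_rot: [179.8, 0.0, 179.8]
force: [-1.3, 0.2, -0.6]
grip_width: 0.0467
grasp_force: 0.0
```

```bash
python3 -c "
from dial import *
read(10)"
```

```text
10 t 28.6667 hub 61.47747747747748 62.0990990990991 needle 2.72 contrast 61 121 [ 0.54846865 -0.26023136  0.24041267]
```

Call:
arm_command(series="30 1 0 0 80;33 0 20 0 80;0 0 40 0 80;0 0 40 0 80;0 0 40 0 80;0 0 34 0 80;0 0 10 0 80;0 0 0 0 80;0 0 0 0 255;0 0 0 0 255;0 0 0 0 255;0 0 0 0 255;0 0 0 0 255;0 1 -2 0 255;0 1.5 -1.5 0 255;0 1.5 -1.5 0 255;0 2 -1.5 0 255;0 0 0 0 255;0 0 0 0 255", squeeze=15)

```text
time_s: 30.25
tool_pos: [0.4847, -0.2562, 0.0638]
tool_rot: [-179.8, -0.0, 179.5]
force: [0.3, -5.6, -1.9]
grip_width: 0.0397
grasp_force: 15.1
```

Call:
arm_command(series="0 0 0 0 0;0 -2.5 2 0 0;0 -2.5 3 0 0;0 -2 2 0 0;0 0 0 0 0;0 0 0 0 0;0 0 -40 0 80;0 0 -40 0 80;0 0 -40 0 80;0 0 -40 0 80;-30 0 -27 0 80;-33 0 0 0 80;0 0 0 0 80;0 0 0 0 80", squeeze=15)

```text
time_s: 31.42
tool_pos: [0.5495, -0.2599, 0.2432]
tool_rot: [179.9, 0.0, 179.8]
force: [0.0, 0.4, 0.1]
grip_width: 0.06
grasp_force: 0.0
```

```bash
python3 -c "
from dial import *
read(11)"
```

```text
11 t 31.4667 hub 61.41414141414141 64.12121212121212 needle 2.76 contrast 61 121 [ 0.54826925 -0.26029796  0.24295218]
```

Call:
arm_command(series="30 0 0 0 80;30 0 20 0 80;0 0 40 0 80;0 0 40 0 80;0 0 40 0 80;0 0 34 0 80;0 0 12 0 80;0 0 0 0 80;0 0 0 0 255;0 0 0 0 255;0 0 0 0 255;0 0 0 0 255;0 0 0 0 255;0 0 -2 0 255;0 1.5 -1.5 0 255;0 1.5 -1.5 0 255;0 2 -1 0 255;0 0 0 0 255;0 0 0 0 255", squeeze=60)

```text
time_s: 33.05
tool_pos: [0.4872, -0.257, 0.0635]
tool_rot: [-179.9, -0.1, 179.6]
force: [-1.7, -4.0, -2.8]
grip_width: 0.0387
grasp_force: 60.0
```

Call:
arm_command(series="0 0 0 0 0;0 -2.5 2 0 0;0 -2.5 3 0 0;0 -1 2 0 0;0 0 0 0 0;0 0 0 0 0;0 0 -40 0 80;0 0 -40 0 80;0 0 -40 0 80;0 0 -40 0 80;-30 0 -27 0 80;-31 0 0 0 80;0 0 0 0 80;0 0 0 0 80")

```text
time_s: 34.22
tool_pos: [0.5505, -0.261, 0.2434]
tool_rot: [179.9, 0.0, 179.8]
force: [-0.4, 0.4, -0.0]
grip_width: 0.0598
grasp_force: 0.0
```

```bash
python3 -c "
from dial import *
n=read(12)
c=wcal(); 
for k in (10,11,12):
    g=cv2.imread(f'pics/w{k}.png').max(2); 
    print(k,[(r,(lambda x:(x.min()+200,x.max()+200) if len(x) else 0)(np.where(g[r,200:310]<75)[0])) for r in(40,60,80,100,120)])
"
```

```text
12 t 34.2667 hub 61.32954545454545 66.48863636363636 needle 3.28 contrast 74 121 [ 0.54934414 -0.26130345  0.24308626]
10 [(40, 0), (60, (np.int64(236), np.int64(271))), (80, (np.int64(237), np.int64(272))), (100, (np.int64(237), np.int64(272))), (120, (np.int64(238), np.int64(271)))]
11 [(40, 0), (60, (np.int64(237), np.int64(271))), (80, (np.int64(237), np.int64(271))), (100, (np.int64(237), np.int64(272))), (120, (np.int64(238), np.int64(271)))]
12 [(40, (np.int64(244), np.int64(266))), (60, (np.int64(237), np.int64(272))), (80, (np.int64(238), np.int64(272))), (100, (np.int64(239), np.int64(273))), (120, (np.int64(240), np.int64(272)))]
```

```bash
python3 -c "
from dial import *
n=read(13,True); c=wcal(); im=cv2.imread('pics/w13.png'); g=im.max(2).astype(int)
print(g[30:60,254])
r=30+np.where(g[30:70,250:260].mean(1)<75)[0][0]; print(r,onz('w',(255,r),.095,c))
for r in (60,90,120,140): 
    x=np.where(g[r,200:310]<75)[0]+200; print(r,onz('w',(x.min(),r),.08,c)[1],onz('w',(x.max()+1,r),.08,c)[1])
"
```

```text
0     ..+##################++++++++++++##################+..  
  4     .+#############+++..................++##############+.  
  8     .###########++..........................+++##########+  
 12    .+########++...............+...............+++#########. 
 16    +#######++.................++.................+########+ 
 20   .#######+...................+....................+####### 
 24   .#####++...................................++.....+######.
 28 ..+####+....++++..........................++++++++....#####.
 32 +######....+++++.........................+++.+++.++....####+
 36 +#####+...+.............................+++...+...++...+####
 40 +####+...+............................++++.........++...+###
 44 +####+...+..........................++++............++..+###
 48 #####...++.........................++++.............+++..###
 52 ####+..++........................++++................++..+##
 56 +###+.+++....................++++++..................++..+##
 60 +###+.+++....................+###+...................++..+##
 64 +###+.++++..................+####...................++++++
[... 610 characters left out ...]
++......................+........         
108 #..................................................         
112 +..................................................         
116 +...................................................        
13 t 34.3167 hub 60.97727272727273 64.73863636363636 needle 3.32 contrast 70 119 [ 0.54867561 -0.26170721  0.24304556]
[231 232 232 232 232 232 232 232 232 232 207  46  58  59  60  55  61  69
  67  54  57  72  58  58  57  58  57  57  58  58]
41 [ 0.40523992 -0.2614336   0.095     ]
60 -0.2809698344936291 -0.24206029923616726
90 -0.27940053330226977 -0.24061340923687408
120 -0.27888660626813355 -0.24022836858573313
140 -0.2793002172389081 -0.23996035944733723
```

```bash
python3 -c "
from dial import *
for k in (8,13):
    im=cv2.imread(f'pics/w{k}.png'); g=im.max(2).astype(int)
    c=wcal()
    print(k,[proj('w',[.557,-.2605+y,z],c).round() for y,z in((0,.095),(.03,.075),(-.03,.075))])
    for r in range(164,190,3): print(r,' '.join('%3d'%x for x in g[r,206:306:3]))
"
```

```text
8 [array([256., 186.]), array([281., 182.]), array([232., 183.])]
164 128 102 101 104 105 102 133 122 103 107 112 108  22  22  23  24  26  27  25  24  24  23  21 110 112 108 105  99 102 107  80  80 107 105
167 199 104 103 104 103 103 133 122 103 109 113 108  22  22  22  24  27  26  25  23  23  22  22 110 114 110 105  99 100 124 130 130 129 106
170 197 104 103 103 104 103 131 123 101 109 112 110  21  25  23  24  26  25  24  24  23  23  22 112 114 113 103  99 101 105 119 116 106 103
173 196 103 103 102 102 105 127 120  99 107 112 112  22  24  25  24  25  25  24  24  23  23  23 112 117 110 102 106 101 107 119 114 104 104
176 191 103 101 103 103 102 104 102 102 104 106 102  22  23  23  24  25  27  25  22  23  24  21 100 106 105 103 105 106 108 120 111 103 103
179 159 102 104 103 101 103 102 103 104 104 105 102  25  28  27  26  29  27  27  27  27  28  27 102 105 105 103  90  94 108 116 109 104 104
182 102 101 102 103 103  99 118 218 216 206 102 104  24  29  28  27  29  27  28  27  27  29  26 107 107 106  97  22  32 131 132 132 131  27
185 115 171 185 185 201 189 184 215 222 216 147 107  8
[... 852 characters left out ...]

176 213 103 102 104 102 103 102 102 104 105 103 100  27  25  26  24  26  28  25  26  26  28  29 100 105 104 104 105 102 115 121 104 104 103
179 199 101 103 103 100 102 104 102 104 104 105 102  28  26  24  24  25  26  26  26  26  28  29 106 106 106  88  30 106 112 114 114 107 103
182 110 102 102 103 103 101 109 174 103 104 103 106  65  24  23  23  24  25  25  24  23  22  50 106 106 105  96  21  61 106 105 106  94  23
185 101 212 212 211 155 190 223 170 191 178 161 113 110 107 101  88  84  84  85 101 106 106 106 108 111 116  99  24  26  27  26  32  48  41
188 125 171 207 212 216 217 221 218 220 217 199 112 119 120 121 121 125 127 129 128 128 126 126 121 116 114 100  25  26  26  78 121 122 122
```

```bash
python3 -c "
from dial import *
for k in (8,9,10,11,12,13):
    g=cv2.imread(f'pics/w{k}.png').max(2).astype(int)
    print(k,'tube',[(r,[i+225 for i,v in enumerate(g[r,225:295]<60) if v][0],[i+225 for i,v in enumerate(g[r,225:270]<60) if v][-1]) for r in(150,170)], 'jn',[(q,[r for r in range(170,195) if g[r,q]>65][:1]) for q in(250,257,264)])
    for r in (186,188,190,192,194): print('  ',r,' '.join('%3d'%x for x in g[r,228:246]))
"
```

```text
8 tube [(150, 228, 269), (170, 241, 269)] jn [(250, [187]), (257, [187]), (264, [187])]
   186 173 220 220 216 213 212 214 214 197 143 109 109 108 106 106 102  93  79
   188 218 218 218 216 217 217 218 217 205 148 109 111 113 114 116 116 114 114
   190 200 218 220 222 220 218 218 217 206 148 109 112 113 115 116 119 121 121
   192 156 218 216 218 221 221 222 222 212 150 109 111 113 116 117 118 120 122
   194 137 207 216 215 215 218 221 224 216 155 110 112 114 115 117 117 119 120
9 tube [(150, 227, 269), (170, 240, 269)] jn [(250, [188]), (257, [188]), (264, [188])]
   186 210 200 200 202 202 202 192 148 108 108 107 107 105  90  70  60  46  36
   188 220 221 218 217 217 217 207 149 108 111 114 113 112 112 110 109 108 106
   190 217 219 221 221 221 220 212 158 109 112 114 117 118 120 121 121 121 119
   192 217 216 216 220 222 223 217 169 108 112 114 116 119 120 121 121 122 122
   194 152 216 214 215 218 222 220 179 107 108 108 106 104 100 100  99  84  76
10 tube [(150, 227, 269), (170, 239, 269)] jn [(250, [188]), (257, [188]), (264, [187])]
   186 204 201 202 203 203 188 126 108 106 10
[... 1101 characters left out ...]
21 222 222 223 220 198 106 111 112 115 118 120 122 120 122
   192 195 217 215 215 219 222 225 223 205 109 109 108 109 108 112 110 100  95
   194 146 217 214 208 200 191 176 143 110  83  78  88 100  93  90 109 115 102
13 tube [(150, 228, 269), (170, 241, 269)] jn [(250, [185]), (257, [185]), (264, [184])]
   186 218 218 213 192 193 193 193 190 175 116 110 113 115 117 116 115 113 111
   188 219 221 220 217 217 217 217 217 199 126 110 112 115 118 119 120 120 120
   190 217 217 221 222 221 220 219 218 202 134 110 112 114 117 120 121 121 121
   192 218 216 216 218 221 223 224 224 211 148 109 112 114 116 119 121 122 121
   194 162 216 212 215 211 204 225 225 214 149 102 105 105 101  96  95  97  75
```

Call:
arm_command(series="30 1 0 0 255;28 0 20 0 255;0 0 40 0 255;0 0 40 0 255;0 0 30 0 255;0 0 14 0 255;0 0 4 0 255;0 0 1.5 0 255;0 0 0 0 255;0 0 0 0 255")

```text
time_s: 35.15
tool_pos: [0.4923, -0.2615, 0.0958]
tool_rot: [-179.9, 0.1, 179.7]
force: [0.6, -0.5, 0.2]
grip_width: 0.0033
grasp_force: 0.0
```

Call:
arm_command(series="0 0 1 0 255;0 0 1 0 255;0 0 0.5 0 255;0 0 0 0 255;0 0 0 0 255")

```text
time_s: 35.57
tool_pos: [0.4925, -0.261, 0.0951]
tool_rot: [-179.9, 0.1, 179.7]
force: [-5.1, 3.1, 15.0]
grip_width: 0.0008
grasp_force: 7.7
```

Call:
arm_command(series="0 0 -5 0 255;0 0 -40 0 80;0 0 -40 0 80;0 0 -40 0 80;-30 0 -25 0 80;-28 0 0 0 80;0 0 0 0 80;0 0 0 0 80")

```text
time_s: 36.23
tool_pos: [0.5505, -0.2607, 0.2421]
tool_rot: [180.0, 0.1, 179.8]
force: [-0.2, 0.5, -0.5]
grip_width: 0.0394
grasp_force: 0.0
```

```bash
python3 -c "
from dial import *
n=read(14)
g=cv2.imread('pics/w14.png').max(2).astype(int)
print([(r,[i+225 for i,v in enumerate(g[r,225:300]<60) if v][0]) for r in(150,170)]);
for r in (186,188,190,192): print('  ',r,' '.join('%3d'%x for x in g[r,228:246]))
"
```

```text
14 t 36.2833 hub 61.52336448598131 63.48598130841121 needle 2.79 contrast 61 121 [ 0.54925042 -0.26101532  0.24159572]
[(150, 239), (170, 240)]
   186 218 218 217 217 218 218 203 126 110 113 116 118 118 119 119 119 119 119
   188 218 221 221 219 218 218 203 127 110 112 115 118 119 120 120 120 120 121
   190 218 217 219 221 221 222 213 144 110 112 115 118 120 121 121 120 121 121
   192 206 217 215 216 220 222 216 155 110 113 114 116 117 117 117 113 108 110
```

Call:
arm_command(series="-17 8 -5 0 155;-18 9.5 0 0 155;0 0 0 0 155;0 0 15 0 155;0 0 21 0 155;0 0 0 0 155;0 0 0 0 255;0 0 0 0 255;0 0 0 0 255", squeeze=25)

```text
time_s: 37.03
tool_pos: [0.5841, -0.2419, 0.2116]
tool_rot: [179.8, -0.0, 179.7]
force: [-3.1, 7.2, 0.7]
grip_width: 0.0213
grasp_force: 14.4
```

Call:
arm_command(series="0 0 -5 0 255;0 0 -7 0 255;0 0 -7 0 255;0 0 -7 0 255;0 0 -6 0 255;0 0 0 0 255;0 0 0 0 155;0 0 0 0 155;0 0 0 0 155")

```text
time_s: 37.78
tool_pos: [0.585, -0.2457, 0.2447]
tool_rot: [-179.8, 0.2, 179.6]
force: [-0.4, -1.1, -0.1]
grip_width: 0.0316
grasp_force: 0.0
```

Call:
arm_command(series="0 0 -28 0 118;35 -6 0 0 118;35 -6 0 0 118;23 -4 15 0 118;0 0 40 0 118;0 0 40 0 118;0 0 40 0 118;0 0 40 0 118;0 0 30 0 118;0 0 15.5 0 118;0 0 0 0 118;0 -2.5 0 0 118;0 -2 0 0 118;0 0 0 0 118")

```text
time_s: 38.95
tool_pos: [0.4922, -0.2639, 0.052]
tool_rot: [-180.0, 0.1, 179.7]
force: [-1.4, 3.1, -0.3]
grip_width: 0.047
grasp_force: 1.7
```

Call:
arm_command(series="0 -1 -2.4 0 118;0 -1 -2.4 0 118;0 -1 -2.4 0 118;0 -1 -2.4 0 118;0 -1 -2.4 0 118;0 -1 -2.4 0 118;0 -1 -2.5 0 118;0 0 0 0 118")

```text
time_s: 39.62
tool_pos: [0.4922, -0.2705, 0.0681]
tool_rot: [180.0, 0.1, 179.7]
force: [2.1, 5.4, 0.7]
grip_width: 0.0465
grasp_force: 2.5
```

Call:
arm_command(series="0 0 0 0 150;0 0.6 0 0 180;0 1.2 0 0 255;0 1.2 0 0 255;0 0 0 0 255;0 0 0 0 255", squeeze=30)

```text
time_s: 40.12
tool_pos: [0.4922, -0.2668, 0.0677]
tool_rot: [180.0, 0.1, 179.7]
force: [1.9, 6.8, 1.0]
grip_width: 0.0394
grasp_force: 30.0
```

Call:
arm_command(series="0 2 -1 0 255;0 3 0 0 255;0 1.6 2 0 255;0 0 3 0 255;0 0 2 0 255;0 0 0 0 255;0 0 0 0 255")

```text
time_s: 40.7
tool_pos: [0.4912, -0.2606, 0.0614]
tool_rot: [180.0, -0.0, 179.7]
force: [-2.4, 3.7, 3.3]
grip_width: 0.0393
grasp_force: 30.0
```

Call:
arm_command(series="0 0 0 0 118;0 0 0 0 118;0 0 0 0 118;0 0 4 0 118;0 0 8 0 118;0 0 0 0 118;0 -2.5 0 0 118;0 -1.5 0 0 118;0 0 0 0 118")

```text
time_s: 41.45
tool_pos: [0.4908, -0.2641, 0.0487]
tool_rot: [179.9, -0.1, 179.7]
force: [-1.5, 3.3, -1.7]
grip_width: 0.0471
grasp_force: 1.7
```

Call:
arm_command(series="0 -1 -2.4 0 118;0 -1 -2.4 0 118;0 -1 -2.4 0 118;0 -1 -2.4 0 118;0 -1 -2.4 0 118;0 -1 -2.4 0 118;0 -1 -2.5 0 118;0 0 0 0 118;0 0 0 0 150;0 0.6 0 0 180;0 1.2 0 0 255;0 1.2 0 0 255;0 0 0 0 255;0 0 0 0 255")

```text
time_s: 42.62
tool_pos: [0.4909, -0.2675, 0.0662]
tool_rot: [179.9, -0.1, 179.7]
force: [-1.6, 5.7, 0.7]
grip_width: 0.0395
grasp_force: 30.0
```

Return, seat, open, then look at the cell offset from above.

Call:
arm_command(series="0 2 -1 0 255;0 3 0 0 255;0 2.1 2 0 255;0 0 3 0 255;0 0 2 0 255;0 0 0 0 255;0 0 0 0 118;0 0 0 0 118;0 0 0 0 118;0 0 -40 0 118;0 0 -40 0 118;0 0 -40 0 118;0 0 -40 0 118;-30 0 -23 0 118;-28 0 0 0 118;0 0 0 0 118;0 0 0 0 118")

```text
time_s: 44.03
tool_pos: [0.5501, -0.2624, 0.2428]
tool_rot: [180.0, 0.0, 179.7]
force: [-0.6, -0.6, -0.9]
grip_width: 0.0466
grasp_force: 0.0
```

```bash
python3 -c "
from dial import *
n=read(15)
g=cv2.imread('pics/w15.png').max(2).astype(int)
print([(r,[i+225 for i,v in enumerate(g[r,225:300]<60) if v][0]) for r in(150,170)], [r for r in range(170,200) if g[r,257]>65][:1]);
for r in (180,183,186,188,190,192): print('  ',r,' '.join('%3d'%x for x in g[r,228:246]))
"
```

```text
15 t 44.0833 hub 0.0 0.0 needle 5.86 contrast 0 0 [ 0.54895677 -0.26259444  0.24233793]
[(150, 241), (170, 241)] [184]
   180 118 119 116 105 104 104 104 104 105 108 107 107 101  70  24  23  21  24
   183 196 187 214 148 103 102 104 107 107 107 107 106 106 106 106 105  97  87
   186 218 218 217 217 217 208 150 108 112 115 117 117 118 120 119 117 116 116
   188 205 218 222 222 219 209 151 109 111 114 117 119 119 119 120 121 122 123
   190 157 218 217 219 221 213 155 108 111 114 116 118 120 120 121 120 121 123
   192 137 207 216 215 216 211 155 109 111 112 114 117 120 121 121 122 121 122
```

Call:
arm_command(series="30 1.5 0 0 118;28 0.5 25 0 118;0 0 40 0 118;0 0 40 0 118;0 0 40 0 118;0 0 33 0 118;0 0 13 0 118;0 0 0 0 118;0 -2.5 0 0 118;0 -2 0 0 118;0 -1 -2.4 0 118;0 -1 -2.4 0 118;0 -1 -2.4 0 118;0 -1 -2.4 0 118;0 -1 -2.4 0 118;0 -1 -2.4 0 118;0 0 0 0 118")

```text
time_s: 45.5
tool_pos: [0.4918, -0.2698, 0.0683]
tool_rot: [180.0, 0.0, 179.7]
force: [-2.0, 5.4, 0.7]
grip_width: 0.0467
grasp_force: 2.5
```

Call:
arm_command(series="0 0 0 0 150;0 0.6 0 0 180;0 1.2 0 0 255;0 1.2 0 0 255;0 0 0 0 255;0 0 0 0 255")

```text
time_s: 46.0
tool_pos: [0.4918, -0.2662, 0.0678]
tool_rot: [180.0, 0.0, 179.7]
force: [-2.0, 6.2, 1.3]
grip_width: 0.0395
grasp_force: 30.0
```

Call:
arm_command(series="0 2 -1 0 255;0 3 0 0 255;0 1.1 2 0 255;0 0 3 0 255;0 0 2 0 255;0 0 0 0 255;0 0 0 0 118;0 0 0 0 118;0 0 0 0 118;0 0 -40 0 118;0 0 -40 0 118;0 0 -40 0 118;0 0 -40 0 255;0 0 -40 0 255;-15 3 -20 0 255;-38 6 0 0 255;-39 6 0 0 255;0 0 0 0 255")

```text
time_s: 47.5
tool_pos: [0.5888, -0.2442, 0.2775]
tool_rot: [179.6, 0.1, 179.9]
force: [-1.9, 1.4, -1.3]
grip_width: 0.0147
grasp_force: 0.0
```

Call:
arm_command(series="3 0 6 0 255;0 0 6 0 255;0 0 5 0 255;0 0 5 0 255;0 0 5 0 255;0 0 5 0 255;0 0 5 0 255;0 0 5 0 255;0 0 5 0 255;0 0 4 0 255;0 0 3 0 255;0 0 0 0 255")

```text
time_s: 48.5
tool_pos: [0.5796, -0.248, 0.2293]
tool_rot: [-179.8, -0.0, 179.6]
force: [-9.3, -0.2, 17.8]
grip_width: 0.0004
grasp_force: 8.9
```

Call:
arm_command(series="0 0 -15 0 255;31 -13 -4 0 255;0 0 0 0 255;0 0 0 0 255")

```text
time_s: 48.83
tool_pos: [0.5483, -0.2617, 0.2449]
tool_rot: [-179.9, 0.0, 179.5]
force: [0.7, 0.4, 0.5]
grip_width: 0.0004
grasp_force: 0.0
```

```bash
python3 -c "
from dial import *
n=read(16,True)
c=wcal(); g=cv2.imread('pics/w16.png').max(2).astype(int)
print([(r,[i+225 for i,v in enumerate(g[r,225:300]<60) if v][0]) for r in(150,170)], [r for r in range(170,200) if g[r,257]>65][:1]);
r=25+np.where(g[25:70,250:258].mean(1)<75)[0][0]; print('end',onz('w',(255,r),.095,c)[0]+.092)
for r in (186,188,190): print('  ',r,' '.join('%3d'%x for x in g[r,228:246]))
"
```

```text
0     .++##############++++............++++##############+..  
  4     .############++......................++++###########+.  
  8    .+#########+++.............+..............++##########.  
 12    .########++................+.......+.........+########+. 
 16    +######++..................+...................+#######. 
 20   .######+.........................................++#####+ 
 24 ..+#####+.....++...........................++++++....+####+ 
 28 .+#####+....++++.........................+++++++++....+####.
 32 +#####+....+...+........................++++.++..+++...####.
 36 #####+................................++++........+++..+###.
 40 #####...++...........................+++...........+++..+##+
 44 #####..+++.........................++++.............++..+##+
 48 ####+..++........................++++...............++..+###
 52 ####+.+++.....................+++++.................+++..###
 56 ####+.+++....................+++++...................++..###
 60 +###+.+++...................+####...................+++.+#++
 64 +###+++++++.................+###+.................++++++++
[... 557 characters left out ...]
...........++..............   
104 ##     ..................................................   
108 #+     ..................................................   
112 #.    ...................................................   
116 #.    ...................................................   
16 t 48.8833 hub 60.69318181818182 62.18181818181818 needle 3.32 contrast 72 120 [ 0.54899238 -0.26051702  0.24480065]
[(150, 228), (170, 241)] [186]
end 0.4993129363170332
   186 218 218 219 217 191 108 111 110 110 109 107 107 107 107 106 106 106 106
   188 218 218 219 217 194 112 110 113 114 116 116 115 115 115 114 113 112 112
   190 203 217 218 221 202 114 111 112 115 116 118 118 119 118 118 118 121 122
```

Call:
arm_command(series="22 0 0 0 255;0 35 0 0 255;0 35 0 0 255;0 35 0 0 255;0 0 0 0 255;0 0 35 0 255;0 0 35 0 255;0 0 20 0 255;0 0 3 0 255;0 0 0 0 255")

```text
time_s: 49.72
tool_pos: [0.5274, -0.1537, 0.151]
tool_rot: [179.9, -0.1, 179.8]
force: [0.1, -0.0, 0.4]
grip_width: 0.0006
grasp_force: 0.0
```

Call:
arm_command(series="0 -5 0 0 255;0 -5 0 0 255;0 -4 0 0 255;0 -4 0 0 255;0 -4 0 0 255;0 -4 0 0 255;0 -4 0 0 255;0 -4 0 0 255;0 -4 0 0 255;0 0 0 0 255")

```text
time_s: 50.55
tool_pos: [0.5274, -0.1942, 0.1523]
tool_rot: [-180.0, -0.0, 179.6]
force: [-0.0, -0.6, -0.7]
grip_width: 0.0006
grasp_force: 0.0
```

Call:
arm_command(series="0 -3 0 0 255;0 -3 0 0 255;0 -3 0 0 255;0 -3 0 0 255;0 -3 0 0 255;0 -3 0 0 255;0 0 0 0 255;0 0 -40 0 255;0 0 -40 0 255;-22 -25 -13 0 255;0 -24 0 0 255;0 0 0 0 255;0 0 0 0 255")

```text
time_s: 51.63
tool_pos: [0.5488, -0.2616, 0.2449]
tool_rot: [180.0, -0.0, 179.5]
force: [0.3, 0.8, -0.3]
grip_width: 0.0006
grasp_force: 0.0
```

```bash
python3 -c "
from dial import *
n=read(17)
s=cams.read_camera('scene'); cv2.imwrite('pics/s17.png',s); t=cams.read_camera('top'); cv2.imwrite('pics/t17.png',t)
# ball: open pose and lying pose expected pixels
V=np.array([.4985,-.261,.075]); c=wcal()
im=cv2.imread('pics/w17.png').max(2)
for nm,p in(('open',V+[.04,.069,.079]),('lying',V+[.04,.044-.06*np.sin(2-.44),.025+.06*np.cos(2-.44)])):
    q=proj('scene',p); w=proj('w',p,c); print(nm,q,w)
    u,v=q.round().astype(int); print(s.max(2)[v-5:v+6,u-6:u+7])
    u,v=w.round().astype(int)
    if 15<v<370 and 15<u<495: print(im[v-12:v+13:2,u-14:u+15:2])
"
```

```text
17 t 51.6833 hub 60.09756097560975 63.792682926829265 needle 3.32 contrast 71 119 [ 0.54888256 -0.25977236  0.24481875]
open [221.99130162 231.93773375] [326.3742498  180.66442113]
[[103  91  70  62  52  56  52  51  33  26 142 171 171]
 [118 115 131 112  64  55  47  29  43  96 100  88 101]
 [100 116 112 132 107  47  28  40 122 167 139  90 101]
 [101 114 113  74  30  15  41 117 167 178 144 107  94]
 [ 99 138 110  16  23  62 125 151 167 174 176 177 160]
 [101  61  38  68  94 157 179 162 163 171 172 174 178]
 [100  72 120 168 174 165 161 154 161 169 170 171 172]
 [100 120 162 172 132  85  84 128 162 169 169 168 152]
 [100 103 156 150 102  88  89 117 157 166 167 152 158]
 [101  92 150 176 143  96  89 118 156 150 155 167 135]
 [102  94 149 172 173 148 113 119 130 161 165 136 119]]
[[150 195 107 107 105 100  98 100 104 104 103 103 105 171 214]
 [156 161 107 107 105 101 101 101 103 104 104 102 103 114 205]
 [100 102 108 109 106 102 102  99 103 104 104 109 172 203 201]
 [101 101 105 109 105 104 101 100 102 105 105 124 207 208 206]
 [ 99 101 103 107 107 103 101 101 102 104 106 127 211 210 213
[... 1294 characters left out ...]
4  26]
 [132 116 101 105 108 112 111 104  28  20  23  24  23  24  26]
 [132 117 100 106 110 111 111 104  27  23  24  23  25  24  27]
 [132 120 101 107 109 112 111 107  27  19  20  24  23  25  26]
 [131 119 100 105 110 111 112 108  35  22  24  21  22  23  25]
 [130 120  98 104 108 111 111 110  39  24  23  23  23  24  25]
 [119 113  97 102 106 111 113 110  40  22  22  23  25  25  25]
 [102 102 101 103 104 106 107 100  39  22  23  24  25  24  25]
 [103 102 104 105 105 105 104 101  39  28  27  27  27  27  27]
 [104 102 102 104 105 103 105 104  48  27  24  23  25  26  28]
 [129 217 214 221 217 103 105 105  57  22  28  29  29  28  30]
 [192 218 198 220 135 106 106 106  95  51  25  23  23  23  25]]
```

```bash
python3 -c "
from dial import *
V=np.array([.4985,-.261,.075]); s=cv2.imread('pics/s17.png').max(2); s5=cv2.imread('pics/s5.png').max(2)
w=cv2.imread('pics/w17.png').max(2); w16=cv2.imread('pics/w16.png').max(2); c=wcal()
for a in np.arange(0,2.6,.2):
    p=V+[.04,.044-.06*np.sin(a-.44),.025+.06*np.cos(a-.44)]; q=proj('scene',p).round().astype(int); k=proj('w',p,c).round().astype(int)
    f=lambda g,q,r:int(g[q[1]-r:q[1]+r+1,q[0]-r:q[0]+r+1].mean())
    print(round(a,1),q,f(s5,q,1),f(s,q,1),k,f(w16,k,4),f(w,k,4))
d=cv2.absdiff(w,w16); d[205:]=0; m=(cv2.blur(d,(5,5))>30).astype(np.uint8); n,l,st,ce=cv2.connectedComponentsWithStats(m); print([ (list(x),y.round()) for x,y in zip(st[1:],ce[1:]) if x[4]>60])
"
```

```text
0.0 [222 232] 27 146 [327 181] 50 123
0.2 [226 228] 112 113 [316 182] 38 56
0.4 [230 225] 158 164 [303 182] 73 62
0.6 [234 222] 134 136 [290 182] 58 81
0.8 [238 220] 81 25 [277 181] 99 26
1.0 [241 219] 134 14 [265 180] 26 25
1.2 [245 219] 144 113 [255 179] 27 27
1.4 [247 220] 159 126 [248 177] 25 25
1.6 [249 221] 167 144 [242 175] 52 51
1.8 [251 223] 141 133 [239 173] 81 79
2.0 [251 226] 151 131 [239 171] 82 80
2.2 [251 229] 111 96 [240 169] 71 70
2.4 [250 233] 27 14 [244 167] 32 31
[([np.int32(275), np.int32(0), np.int32(5), np.int32(27), np.int32(135)], array([277.,  13.])), ([np.int32(272), np.int32(53), np.int32(4), np.int32(23), np.int32(92)], array([274.,  64.])), ([np.int32(268), np.int32(172), np.int32(24), np.int32(20), np.int32(253)], array([278., 183.])), ([np.int32(305), np.int32(173), np.int32(41), np.int32(20), np.int32(488)], array([328., 182.]))]
```

Call:
arm_command(series="0 0 0 0 255;0 0 0 0 255;0 0 0 0 255;0 0 0 0 255;0 0 0 0 255;0 0 0 0 255")

```text
time_s: 52.28
tool_pos: [0.5492, -0.2598, 0.2455]
tool_rot: [-180.0, 0.0, 179.7]
force: [0.5, -0.7, -0.1]
grip_width: 0.0002
grasp_force: 0.0
```

```bash
cat > arm.py <<'E'
from dial import *
V=np.array([.4985,-.261,.075]); read(18)
s=cams.read_camera('scene').max(2); w=cv2.imread('pics/w18.png').max(2); c=wcal()
f=lambda g,q,r:int(g[q[1]-r:q[1]+r+1,q[0]-r:q[0]+r+1].mean())
for a in np.arange(0,2.3,.1):
    p=V+[.04,.044-.06*np.sin(a-.44),.025+.06*np.cos(a-.44)]; q=proj('scene',p).round().astype(int); k=proj('w',p,c).round().astype(int)
    print(round(a,1),f(s,q,1),f(w,k,4),end=' | ')
E
python3 arm.py
```

```text
18 t 52.3333 hub 61.41489361702128 63.829787234042556 needle 3.28 contrast 71 120 [ 0.54923192 -0.25985006  0.24542441]
0.0 146 120 | 0.1 142 127 | 0.2 112 88 | 0.3 156 32 | 0.4 165 38 | 0.5 135 75 | 0.6 137 70 | 0.7 130 66 | 0.8 91 103 | 0.9 103 104 | 1.0 111 85 | 1.1 108 87 | 1.2 116 102 | 1.3 127 90 | 1.4 89 51 | 1.5 68 26 | 1.6 14 24 | 1.7 14 26 | 1.8 16 32 | 1.9 33 43 | 2.0 117 45 | 2.1 149 38 | 2.2 97 29 |
```

It was a slow damped fall and is now near 1.75; wait a little more.

Call:
arm_command(series="0 0 0 0 255;0 0 0 0 255;0 0 0 0 255;0 0 0 0 255;0 0 0 0 255;0 0 0 0 255;0 0 0 0 255;0 0 0 0 255;0 0 0 0 255;0 0 0 0 255;0 0 0 0 255;0 0 0 0 255")

```text
time_s: 53.38
tool_pos: [0.5492, -0.2599, 0.2454]
tool_rot: [-180.0, -0.0, 179.7]
force: [-0.1, -0.7, 0.4]
grip_width: 0.0003
grasp_force: 0.0
```

```bash
python3 arm.py
```

```text
18 t 53.4333 hub 61.59139784946237 63.89247311827957 needle 3.28 contrast 72 120 [ 0.54924457 -0.2599026   0.24542847]
0.0 146 119 | 0.1 142 125 | 0.2 113 96 | 0.3 156 31 | 0.4 165 39 | 0.5 136 75 | 0.6 139 70 | 0.7 130 64 | 0.8 91 102 | 0.9 103 96 | 1.0 111 65 | 1.1 108 65 | 1.2 116 76 | 1.3 130 87 | 1.4 126 71 | 1.5 146 50 | 1.6 142 33 | 1.7 102 24 | 1.8 53 24 | 1.9 11 25 | 2.0 16 27 | 2.1 32 27 | 2.2 69 25 |
```

```bash
python3 -c "
from cell import env
print(env.sign_off())"
```

```text
the job is handed in; nothing more can be done
None
```

I handed the job in at about 53 s of the 72 s; the simulator gave no verdict back. By camera, the tube lies in both V-blocks with its middle about 1 mm along from centre. The carriage is on its collar, the needle reads about 3.3 (the high side is about 3.4), and the hold-down arm lies on the tube at about 2.0 rad. After the first time down on the collar, I lifted the carriage about 33 mm to turn the tube, then pushed it back down.

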